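# Change the swing-out rotor over to the black buckets

## Task

Change the centrifuge rotor over from the silver buckets to the black ones: hang the black bucket with the red cap in the rotor seat with the red plate and the black one with the blue cap in the seat with the blue plate, and park the two silver buckets in bucket stands (any of the three; only one is free at first). Every bucket must end hanging upright and still, with both trunnion pins fully down in their slots. Keep the buckets upright all the time, they are loaded, and leave the flask, jar, beaker and basket around the work where they stand.

Things in the scene. Friction and masses are not known exactly. Their poses are not given: they have to be found in the camera images.
- silver_red: Loose silver bucket, red cap, silver dot on top; 0.2 to 0.4 kg. Origin mid trunnion axis; pins dia 10 along y to +-44 mm; z up. Cup dia 42, collar dia 50, bottom 70 mm below origin. Grip: red knob dia 26, 23 to 52 mm above origin, fingers along x clear the cheeks. Swings freely about y when hung. Starts in the red rotor seat.
- silver_blue: Loose silver bucket, blue cap, silver dot on top; 0.2 to 0.4 kg. Origin mid trunnion axis; pins dia 10 along y to +-44 mm; z up. Cup dia 42, collar dia 50, bottom 70 mm below origin. Grip: blue knob dia 26, 23 to 52 mm above origin, fingers along x clear the cheeks. Swings freely about y when hung. Starts in the blue rotor seat.
- black_red: Loose black bucket, red cap, black dot on top; 0.2 to 0.4 kg. Origin mid trunnion axis; pins dia 10 along y to +-44 mm; z up. Cup dia 42, collar dia 50, bottom 70 mm below origin. Grip: red knob dia 26, 23 to 52 mm above origin, fingers along x clear the cheeks. Swings freely about y when hung. Starts in a stand.
- black_blue: Loose black bucket, blue cap, black dot on top; 0.2 to 0.4 kg. Origin mid trunnion axis; pins dia 10 along y to +-44 mm; z up. Cup dia 42, collar dia 50, bottom 70 mm below origin. Grip: blue knob dia 26, 23 to 52 mm above origin, fingers along x clear the cheeks. Swings freely about y when hung. Starts in a stand.
- seat_red: Rotor seat with a red plate between its arms, at one end of the fixed aluminium two-place rotor; hub centre 90 mm along -x, nut 14 mm above the origin. Slotted fork as on the stands (cheeks, slots and mouths alike). Origin midway between the slots, 90 mm above the bench, where the origin of a fully lowered bucket comes to lie. y runs through both slots, z up.
- seat_blue: Rotor seat with a blue plate between its arms, at one end of the fixed aluminium two-place rotor; hub centre 90 mm along -x, nut 14 mm above the origin. Slotted fork as on the stands (cheeks, slots and mouths alike). Origin midway between the slots, 90 mm above the bench, where the origin of a fully lowered bucket comes to lie. y runs through both slots, z up.
- stand_white: White fixed bucket stand: two cheeks 61 mm apart inside, 8 mm thick, each with an open slot 12 mm wide, mouth flared to 30 mm at the top, 20 mm above the origin. Origin midway between the slots, 90 mm above the bench, where the origin of a fully lowered bucket comes to lie. y runs through both slots (pins along it, either way round), z up. Empty or holding a black bucket at the start.
- stand_lime: Lime-green fixed bucket stand: two cheeks 61 mm apart inside, 8 mm thick, each with an open slot 12 mm wide, mouth flared to 30 mm at the top, 20 mm above the origin. Origin midway between the slots, 90 mm above the bench, where the origin of a fully lowered bucket comes to lie. y runs through both slots (pins along it, either way round), z up. Empty or holding a black bucket at the start.
- stand_grey: Grey fixed bucket stand: two cheeks 61 mm apart inside, 8 mm thick, each with an open slot 12 mm wide, mouth flared to 30 mm at the top, 20 mm above the origin. Origin midway between the slots, 90 mm above the bench, where the origin of a fully lowered bucket comes to lie. y runs through both slots (pins along it, either way round), z up. Empty or holding a black bucket at the start.

How it is judged:
At the end, for the whole second after the job is handed in: Black buckets hang in the rotor seats of their cap colour, each silver one in a stand: origin within 10 mm sideways and 4 mm in height of the fork's, pins within 0.1 rad of the slots' line, within 0.25 rad of upright, slower than 30 mm/s, released (horizontal distance between black_red and seat_red below 0.01 m and z of black_red in the frame of seat_red between -0.004 and 0.004 m and angle between the y axis of black_red and the y axis of seat_red, either way round below 0.1 rad and horizontal distance between black_blue and seat_blue below 0.01 m and z of black_blue in the frame of seat_blue between -0.004 and 0.004 m and angle between the y axis of black_blue and the y axis of seat_blue, either way round below 0.1 rad and ((horizontal distance between silver_red and stand_white below 0.01 m and z of silver_red in the frame of stand_white between -0.004 and 0.004 m and angle between the y axis of silver_red and the y axis of stand_white, either way round below 0.1 rad) or (horizontal distance between silver_red and stand_lime below 0.01 m and z of silver_red in the frame of stand_lime between -0.004 and 0.004 m and angle between the y axis of silver_red and the y axis of stand_lime, either way round below 0.1 rad) or (horizontal distance between silver_red and stand_grey below 0.01 m and z of silver_red in the frame of stand_grey between -0.004 and 0.004 m and angle between the y axis of silver_red and the y axis of stand_grey, either way round below 0.1 rad)) and ((horizontal distance between silver_blue and stand_white below 0.01 m and z of silver_blue in the frame of stand_white between -0.004 and 0.004 m and angle between the y axis of silver_blue and the y axis of stand_white, either way round below 0.1 rad) or (horizontal distance between silver_blue and stand_lime below 0.01 m and z of silver_blue in the frame of stand_lime between -0.004 and 0.004 m and angle between the y axis of silver_blue and the y axis of stand_lime, either way round below 0.1 rad) or (horizontal distance between silver_blue and stand_grey below 0.01 m and z of silver_blue in the frame of stand_grey between -0.004 and 0.004 m and angle between the y axis of silver_blue and the y axis of stand_grey, either way round below 0.1 rad)) and angle between each of silver_red, silver_blue, black_red, black_blue's own z axis and vertical below 0.25 rad and linear speed of each of silver_red, silver_blue, black_red, black_blue below 0.03 m/s); the robot touches nothing.
It fails at once if a bucket is tipped more than 0.8 rad (angle between any of silver_red, silver_blue, black_red, black_blue's own z axis and vertical above 0.8 rad).
It fails at once if the flask is shifted more than 40 mm or tipped over (distance of flask from where it was at the start of the episode above 0.04 m or angle between flask's own z axis and vertical above 0.6 rad).
It fails at once if the jar is shifted more than 40 mm or tipped over (distance of jar from where it was at the start of the episode above 0.04 m or angle between jar's own z axis and vertical above 0.6 rad).
It fails at once if the basket is shifted more than 40 mm or tipped over (distance of basket from where it was at the start of the episode above 0.04 m or angle between basket's own z axis and vertical above 0.6 rad).
It fails at once if the beaker is shifted more than 40 mm or tipped over (distance of beaker from where it was at the start of the episode above 0.04 m or angle between beaker's own z axis and vertical above 0.6 rad).
It also fails if it takes over 112 s, if anything falls off the work surface, if the arm or the gripper's body presses on something with over 40 N, if the wrist force passes 120 N, or if a joint passes its speed limit or range.

## Robot

A 6-joint arm with a two-finger parallel gripper is mounted at the origin on the work surface. World frame = base frame: x ahead of the robot, y to its left, z up, the work surface at z = 0. Lengths are in m, angles in rad, forces in N, time in s.
With the tool pointing down it reaches from about 0.375 to 0.9 m from the base axis. Payload 3.1 kg.
Tool frame: the origin (TCP) lies on the centre line of the jaws, within the pads' length; the fingertips stand 25 mm ahead of it and the grasp point (between the pads) lies 6 mm ahead of it; x points along the fingers, y is the direction in which the jaws open and shut, and the axes are right-handed (so a half turn about x gives the same grasp; the last joint's range is limited). The gripper opens to 87 mm and grips with 3 to 60 N. Pads are 19 mm wide; open, the fingers measure 117 mm over their backs; the gripper's body (75 mm by 190 mm) begins 51 mm behind the grasp point.
Start: joints at [0.99, 0.527, 1.433, -0, 1.181, -0.178], TCP at [0.245, 0.575, 0.248] pointing down, gripper open.
Joint ranges: [-3.08, 3.08], [-0.75, 2.2], [0.22, 2.44], [-1.43, 4.57], [0, 2.65], [-2.85, 2.85]. Speed limits (rad/s): [2.79, 2.79, 3.14, 3.14, 3.14, 3.14].

## Interface

Orientations are given as a unit quaternion [x, y, z, w].
In Python, from rig import robot gives the robot as it stands. The module is installed in compiled form; this text tells all that it offers.
- The arm moves only by the tool move_arm, never from a script. Its argument "commands" is a list of rows, each a list of 5 numbers: the gripper's target within -1 to 1 (shut at 1, half-way at 0, fully open at -1), then the shift along the tool's x, y, z in mm, then the turn about the tool's x in degrees. A call has 1 to 8 rows; each row is the pose to reach, as a shift and turn from the pose commanded when the call began, along the tool's axes at that moment; what a row does not reach only later rows make up. A row lasts 1/12 s, in which the tool goes at most 41.7 mm and 7.16 degrees, less where a joint would pass 70% of its speed; a pose out of reach is approached as far as the arm can. A call with a gripper value outside its range is refused whole. The fingers move at their own pace and stop on an object; "newtons" is the grip in N (left out, the last holds). Time passes only in rows, so rows that repeat a pose let the fingers close. It gives the time, the measured TCP pose, the force and the opening at its end, in the units of the state.
- robot.get_obs(): the state, without advancing time (a new reading comes with each control period).
- robot.camera(name): name is "side" or "top"; returns a dict with "image" (480x640x3 uint8, red, green, blue), "fx", "fy", "cx", "cy" (pixels), "distortion" ([k1, k2, p1, p2, k3] as OpenCV has them; the pictures are not rectified), "xyz" and "rotation" of the camera in the world. Camera axes: x right, y down, z forward; pixel columns grow to the right and rows downward; lengths in m; the calibration is good to about 2 mm. A picture is of the moment at which its call begins. There is no depth.
- robot.hand_in(): hands the job in, once; it reports no verdict.
Trained networks look in a picture, given as the dict that the camera call returned (one of the last four; its "shot" number tells which), for a name from the list of things; names that differ only in an ending like _2 or _b are one class to them, and where a whole thing is asked for, a point or a joint stands for the part that bears it (a point fixed in the world has none). Each returns a list of dicts, best first, with "p" (0 to 1); they miss things now and then, are a little off and sometimes report something else, mostly with a low value. They report only what shows in the picture. A call takes as long as a camera call.
- robot.regions_of(picture, name): "pixels" (480x640 bool, what is visible of it) and "bbox" ([left, top, right, bottom] in pixels, round what is visible of it).
The state is a dict: "time": time; "q": joint angles; "joint_velocities": joint speeds; "joint_torque": joint torques, N m; "position": TCP position; "tool_rot": TCP orientation; "ft_force": force on the tool from outside, world axes, zero at the start; "moment": the same for the moment, N m; "grip_width": finger opening in m.
Only numpy, scipy, OpenCV 4.12 (cv2) and the standard library are available. Lean on these libraries where they do the work, as an engineer would, in place of code of your own. Each camera call takes 0.05 s, during which the arm holds its last target.

## Working session

There is one attempt and no reset: what is moved stays moved. The work goes in short steps, Python scripts to look and compute and a tool call to move; the robot and the scene stay as the last step left them, time stands still between calls to the robot, and variables do not carry over. Pictures are saved under pics/ and viewed, and the job is handed in when it is done.

Besides the shell and the picture viewer there is one more tool, called after "Emit:" in YAML: its name, and indented under it one key for each argument. move_arm: Moves the arm, as the interface text tells. Its arguments: {"type":"object","properties":{"commands":{"type":"array","items":{"type":"array","items":{"type":"number"}}},"newtons":{"type":"number"}},"required":["commands"]}

```bash
ls; mkdir -p pics; python3 - <<'E'
from rig import robot
import cv2
o=robot.get_obs(); print({k:o[k] for k in o})
for n in ("side","top"):
    c=robot.camera(n); cv2.imwrite(f"pics/{n}0.png",c["image"][:,:,::-1]); print(n,{k:c[k] for k in c if k!="image"})
E
```

```text
pics
{'time': 0.0, 'q': array([ 9.89507539e-01,  5.28481932e-01,  1.43388742e+00, -4.38840600e-05,
        1.18137660e+00, -1.78534618e-01]), 'joint_velocities': array([ 9.90659082e-04,  1.04813162e-04,  4.76914560e-04, -3.12148683e-05,
        8.22525863e-04,  6.34596885e-04]), 'joint_torque': array([-7.88975285e-04, -4.40048361e+01, -1.76588076e+01,  6.33438933e-02,
        5.83703094e-02, -1.71216607e-04]), 'position': array([0.24460086, 0.57442052, 0.24656661]), 'tool_rot': array([ 0.14071642,  0.69308739, -0.14214111,  0.69254939]), 'ft_force': array([ 0.25936368,  0.65808055, -0.41755101]), 'moment': array([-0.01526844, -0.04186821, -0.01739247]), 'grip_width': 0.0869743263814201}
side {'fx': 614.425005498516, 'fy': 614.425005498516, 'cx': 322.42344975689144, 'cy': 249.17186624872733, 'distortion': array([-0.00263355,  0.        ,  0.        ,  0.        ,  0.        ]), 'xyz': array([0.51019815, 0.69992159, 0.94926091]), 'rotation': array([-5.76439221e-03,  9.38785541e-01, -3.44453444e-01,  5.51492048e-04]), 'shot': 1}
top {'fx': 564.3856031242375, 'fy': 564.3856031242375, 'cx': 317.67757140263546, 'cy': 241.98155612438296, 'distortion': array([0.05154083, 0.        , 0.        , 0.        , 0.        ]), 'xyz': array([0.31085589, 0.00675759, 1.27456658]), 'rotation': array([ 0.71464045, -0.6924761 ,  0.07722798, -0.06165805]), 'shot': 2}
```

View pics/side0.png

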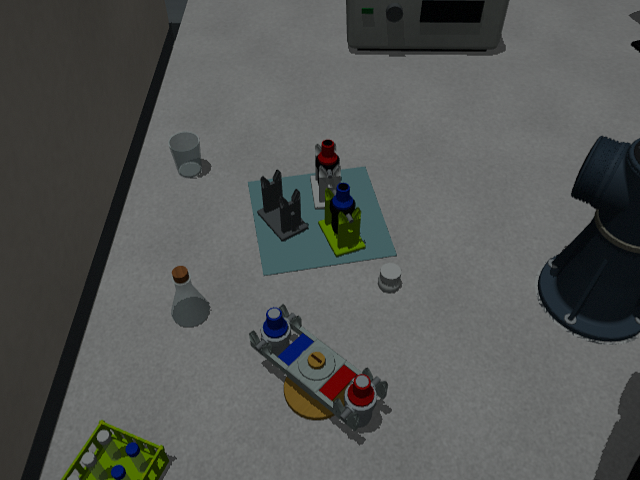

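View pics/top0.png

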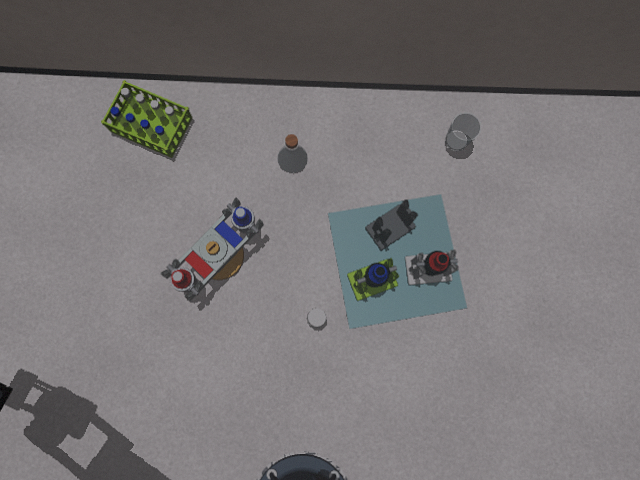

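```bash
cat > h.py <<'E'
import numpy as np, cv2
from scipy.spatial.transform import Rotation as R
from rig import robot
def ray(c,uv):
    K=np.array([[c["fx"],0,c["cx"]],[0,c["fy"],c["cy"]],[0,0,1]])
    p=cv2.undistortPoints(np.array(uv,float).reshape(-1,1,2),K,np.array(c["distortion"]))[:,0]
    return R.from_quat(c["rotation"]).apply(np.c_[p,np.ones(len(p))])
def onz(c,uv,z):
    d=ray(c,uv); o=np.array(c["xyz"]); return o+d*((z-o[2])/d[:,2:3])
def proj(c,P):
    K=np.array([[c["fx"],0,c["cx"]],[0,c["fy"],c["cy"]],[0,0,1]])
    r=R.from_quat(c["rotation"]).inv(); 
    return cv2.projectPoints(np.array(P,float).reshape(-1,1,3),r.as_rotvec(),r.apply(-np.array(c["xyz"])),K,np.array(c["distortion"]))[0][:,0]
def tri(c1,u1,c2,u2):
    d1=ray(c1,[u1])[0];d2=ray(c2,[u2])[0];A=np.c_[d1,-d2]
    b=np.array(c2["xyz"])-np.array(c1["xyz"]);s=np.linalg.lstsq(A,b,rcond=None)[0]
    p=np.array(c1["xyz"])+s[0]*d1;q=np.array(c2["xyz"])+s[1]*d2
    return (p+q)/2,np.linalg.norm(p-q)
E
python3 - <<'E'
from h import *
import pickle
cs={n:robot.camera(n) for n in("top","side")}
out={}
for b in ["silver_red","silver_blue","black_red","black_blue","seat_red","seat_blue","stand_white","stand_lime","stand_grey"]:
    for n in cs:
        r=robot.regions_of(cs[n],b)
        out[b,n]=r
        for e in r[:2]:
            ys,xs=np.nonzero(e["pixels"]); print(b,n,round(e["p"],2),e["bbox"],len(xs),xs.mean().round(1),ys.mean().round(1))
pickle.dump((cs,out),open("d.pkl","wb"))
t=cs["top"]["image"];s=cs["side"]["image"]
f=lambda im,x,y,w,h,k:cv2.imwrite
a=cv2.resize(t[180:310,320:480],None,fx=5,fy=5,interpolation=cv2.INTER_CUBIC)[:600]
b=cv2.resize(t[190:310,150:280],None,fx=5,fy=5,interpolation=cv2.INTER_CUBIC)
c=cv2.resize(s[125:275,240:400],None,fx=4,fy=4,interpolation=cv2.INTER_CUBIC)
d=cv2.resize(s[295:440,240:400],None,fx=4,fy=4,interpolation=cv2.INTER_CUBIC)
for n,i in zip("abcd",(a,b,c,d)):cv2.imwrite(f"pics/z{n}.png",np.clip(i[:,:,::-1]*1.6,0,255).astype(np.uint8))
E
```

```text
silver_red top 0.78 [168.0, 264.7, 199.4, 297.0] 597 183.0 279.5
silver_red side 0.71 [339.6, 372.4, 379.2, 429.7] 1213 360.9 398.2
silver_blue top 0.86 [231.1, 202.1, 259.4, 237.4] 554 243.4 218.4
silver_blue side 0.97 [256.7, 304.3, 291.2, 358.1] 1164 275.9 330.5
silver_blue side 0.65 [313.8, 358.1, 387.1, 432.7] 1540 345.3 392.2
black_red top 0.59 [413.3, 250.5, 456.2, 278.2] 587 436.4 263.2
black_red top 0.57 [406.6, 249.2, 459.3, 287.1] 835 426.3 269.6
black_red side 0.65 [318.5, 142.1, 340.0, 181.8] 537 327.6 157.7
black_blue top 0.8 [356.0, 261.1, 400.0, 290.4] 616 376.0 274.5
black_blue side 0.88 [332.8, 185.2, 357.3, 231.4] 802 341.2 205.2
seat_red top 0.57 [159.1, 248.6, 218.7, 301.1] 771 192.6 269.9
seat_red side 0.93 [313.4, 359.0, 387.7, 432.6] 1537 344.8 392.8
seat_red side 0.5 [330.3, 182.1, 356.1, 232.8] 797 341.5 204.7
seat_blue top 0.75 [350.0, 258.5, 397.3, 301.6] 814 371.0 281.6
seat_blue top 0.66 [210.7, 198.6, 263.1, 252.0] 743 233.6 228.3
seat_blue side 0.77 [247.7, 305.1, 317.2, 373.1] 1395 284.9 343.5
stand_white top 0.86 [405.9, 247.0, 459.3, 286.6] 911 427.1 270.4
stand_white top 0.38 [364.1, 196.6, 414.8, 249.7] 1416 392.0 224.4
stand_white side 0.63 [308.8, 147.6, 337.9, 209.5] 878 323.2 183.7
stand_lime top 0.9 [350.4, 256.9, 394.9, 301.3] 872 370.8 281.8
stand_lime side 0.97 [317.0, 191.1, 368.4, 257.5] 1521 341.6 230.0
stand_grey top 0.69 [366.2, 196.4, 416.7, 251.1] 1401 391.6 224.5
stand_grey side 0.84 [256.1, 170.8, 310.1, 246.1] 2082 280.6 208.9
```

View pics/za.png

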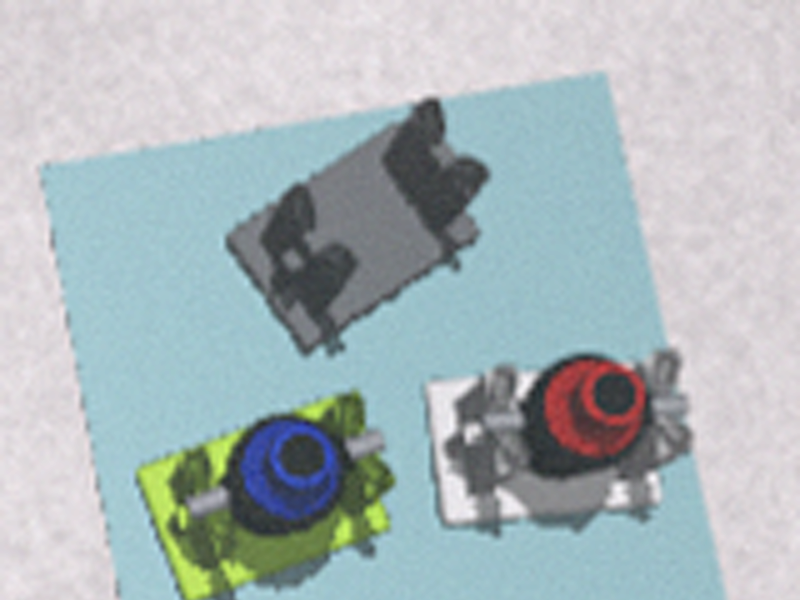

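View pics/zb.png

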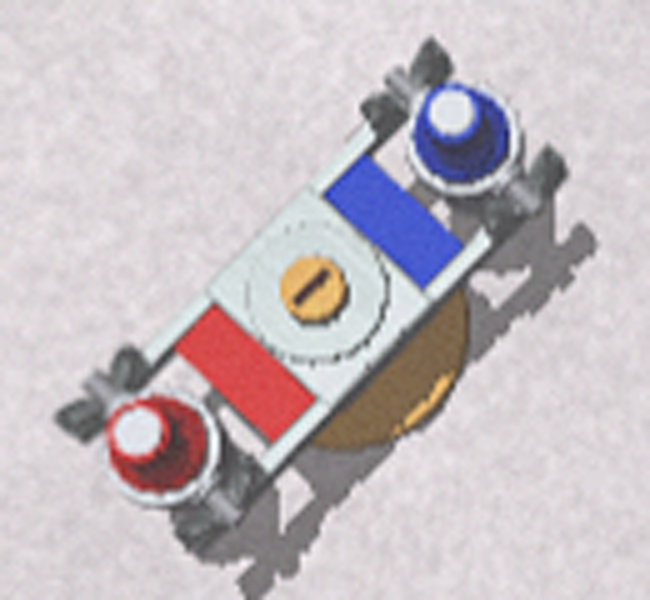

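View pics/zc.png

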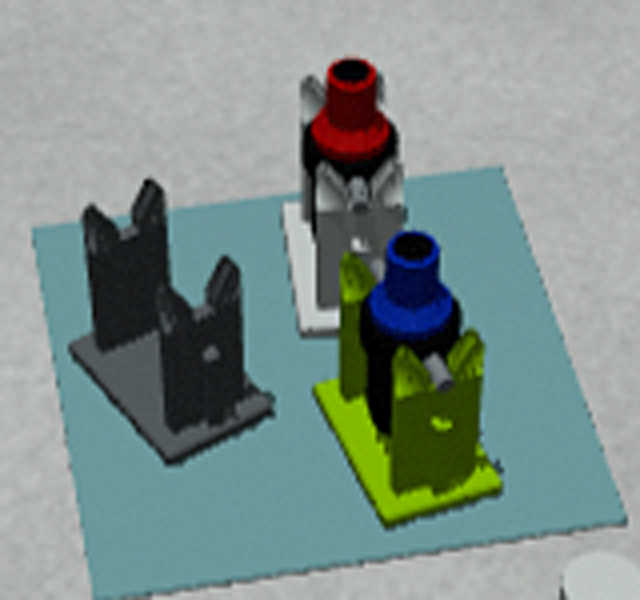

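View pics/zd.png

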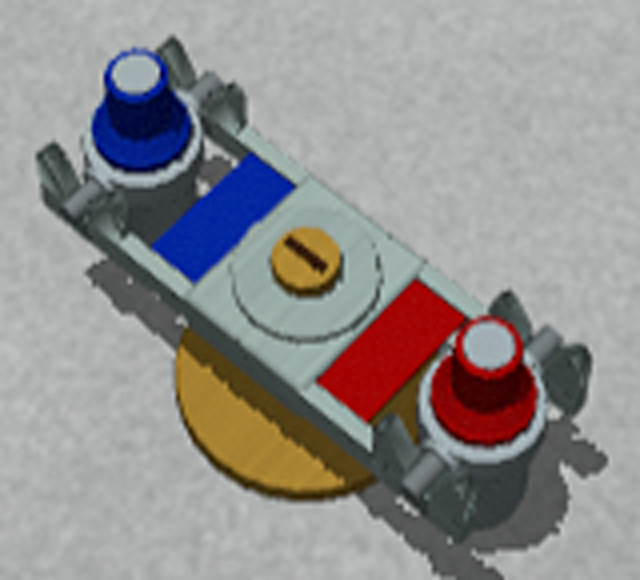

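```bash
python3 - <<'E'
from h import *
import pickle
cs,out=pickle.load(open("d.pkl","rb"));T,S=cs["top"],cs["side"]
A=lambda x,y:((x+.5)/5-.5+320,(y+.5)/5-.5+180)
B=lambda x,y:((x+.5)/5-.5+150,(y+.5)/5-.5+190)
C=lambda x,y:((x+.5)/4-.5+240,(y+.5)/4-.5+125)
D=lambda x,y:((x+.5)/4-.5+240,(y+.5)/4-.5+295)
def show(n,t,s,z):
    p,e=tri(T,t,S,s);print(n,p.round(4),"err",e.round(4),"top@z",onz(T,[t],z)[0,:2].round(4),"side@z",onz(S,[s],z)[0,:2].round(4))
show("bb",A(300,453),C(413,246),.142)
show("br",A(613,392),C(351,70),.142)
show("sb",B(453,112),D(137,73),.142)
show("sr",B(142,430),D(488,345),.142)
show("nut",B(313,288),D(306,260),.104)
show("g1",A(430,102),C(90,210),.11)
show("g2",A(480,175),C(152,185),.11)
show("g3",A(300,188),C(165,288),.11)
show("g4",A(350,262),C(228,262),.11)
def top(n,t,z):print(n,onz(T,[t],z)[0].round(4))
top("bb pinL",A(192,505),.09);top("bb pinR",A(382,440),.09)
top("br pinL",A(490,420),.09);top("br pinR",A(688,408),.09)
top("sb p1",B(393,78),.09);top("sb p2",B(535,202),.09)
top("sr p1",B(93,385),.09);top("sr p2",B(233,505),.09)
# base corners grey za
for n,p in dict(g=[(228,240),(303,355)],w=[(428,382),(445,525)],l=[(137,467),(182,600)],l2=[(137,467),(360,390)],l3=[(360,390),(388,530)],w2=[(445,525),(660,503)]).items():
    q=onz(T,[A(*k) for k in p],.006);d=q[1]-q[0];print(n,q.round(4).tolist(),np.degrees(np.arctan2(d[1],d[0])).round(1))
E
```

```text
bb [ 0.4807 -0.1419  0.142 ] err 0.0043 top@z [ 0.4829 -0.1424] side@z [ 0.4787 -0.1411]
br [ 0.5105 -0.2698  0.1416] err 0.0038 top@z [ 0.5123 -0.2701] side@z [ 0.5087 -0.2684]
sb [0.593  0.1468 0.1402] err 0.0039 top@z [0.5945 0.1463] side@z [0.5909 0.1487]
sr [0.4573 0.264  0.1387] err 0.0041 top@z [0.4588 0.2628] side@z [0.4555 0.2664]
nut [0.525  0.2064 0.0988] err 0.0038 top@z [0.5259 0.2052] side@z [0.5231 0.21  ]
g1 [ 0.64   -0.2012  0.1077] err 0.004 top@z [ 0.6414 -0.2012] side@z [ 0.6377 -0.1979]
g2 [ 0.61   -0.2233  0.1044] err 0.0028 top@z [ 0.61   -0.2225] side@z [ 0.6079 -0.2165]
g3 [ 0.5996 -0.1455  0.1091] err 0.0043 top@z [ 0.6016 -0.1458] side@z [ 0.5974 -0.1436]
g4 [ 0.5696 -0.1676  0.1051] err 0.0032 top@z [ 0.5701 -0.1672] side@z [ 0.5677 -0.162 ]
bb pinL [ 0.4671 -0.1037  0.09  ]
bb pinR [ 0.4975 -0.1841  0.09  ]
br pinL [ 0.5077 -0.2302  0.09  ]
br pinR [ 0.5157 -0.3147  0.09  ]
sb p1 [0.6217 0.1793 0.09  ]
sb p2 [0.5691 0.1156 0.09  ]
sr p1 [0.484  0.2964 0.09  ]
sr p2 [0.4353 0.2345 0.09  ]
g [[0.6017, -0.1263, 0.006], [0.5489, -0.1614, 0.006]] -146.4
w [[0.5383, -0.2187, 0.006], [0.4728, -0.2263, 0.006]] -173.4
l [[0.4947, -0.0862, 0.006], [0.435, -0.1076, 0.006]] -160.3
l2 [[0.4947, -0.0862, 0.006], [0.5335, -0.1876, 0.006]] -69.0
l3 [[0.5335, -0.1876, 0.006], [0.4697, -0.2004, 0.006]] -168.6
w2 [[0.4728, -0.2263, 0.006], [0.4861, -0.3239, 0.006]] -82.2
```

```bash
cat >> h.py <<'E'
F=dict(sb=(.5935,.1470,-40.5),sr=(.4573,.2643,-40.5),lime=(.4806,-.1425,20.8),white=(.5103,-.2703,6.3),grey=(.6048,-.1844,35.3))
def go(name,z,off=(0,0),base=None):
    o=robot.get_obs();Rm=R.from_quat(o["tool_rot"]).as_matrix();x,y,yaw=F[name]
    d=Rm.T@(np.array([x+off[0],y+off[1],z])-o["position"])*1000
    ty=np.degrees(np.arctan2(Rm[1,1],Rm[0,1]))
    for k in (0,180):
        dy=(yaw+k-ty+180)%360-180  # world yaw change; tool x down -> turn = -dy
        print(name,"shift",d.round(1),"turn",round(-dy,1),"alt" if k else "")
    print("t",round(o["time"],2),"pos",o["position"].round(4),"ty",ty.round(1),"tilt",Rm[:,0].round(3),"q1,q6",o["q"][[0,5]].round(2),"F",o["ft_force"].round(1),"w",round(o["grip_width"],4))
E
python3 -c "
from h import *
go('sb',.26)
import pickle
cs,out=pickle.load(open('d.pkl','rb'));T=cs['top']
print(onz(T,[(292,135),(292,160),(317,318),(457,130),(460,150)],0.0).round(3), onz(T,[(292,141)],0.1).round(3))
"
```

```text
sb shift [ -12.5 -257.1  488.4] turn 107.4 
sb shift [ -12.5 -257.1  488.4] turn -72.6 alt
t 1.1 pos [0.245  0.5749 0.2475] ty 66.9 tilt [-0. -0. -1.] q1,q6 [ 0.99 -0.18] F [-0.  -0.2  0.6] w 0.087
[[ 0.823  0.051  0.   ]
 [ 0.761  0.049  0.   ]
 [ 0.392 -0.021  0.   ]
 [ 0.851 -0.344  0.   ]
 [ 0.8   -0.351  0.   ]] [[0.769 0.047 0.1  ]]
```

Emit:
move_arm:
  commands:
    - [-1, 0, -20, 40, 7]
    - [-1, 0, -40, 78, 14]
    - [-1, 0, -60, 116, 21]
    - [-1, 0, -80, 154, 28]
    - [-1, 0, -100, 191, 35]
    - [-1, 0, -120, 229, 42]
    - [-1, -5, -140, 266, 49]
    - [-1, -10, -155, 300, 55]
  newtons: 40

```text
time: 1.77
position: [0.4572, 0.3164, 0.2567]
tool_rot: [0.446, 0.548, -0.447, 0.548]
ft_force: [0.9, 0.2, -0.1]
grip_width: 0.0868
```

```bash
python3 -c "
from h import *
go('sb',.24)"
```

```text
sb shift [ 16.7  99.6 193.3] turn 52.1 
sb shift [ 16.7  99.6 193.3] turn -127.9 alt
t 1.77 pos [0.4572 0.3164 0.2567] ty 11.6 tilt [-0.001 -0.001 -1.   ] q1,q6 [0.4 0.2] F [ 0.9  0.2 -0.1] w 0.0868
```

Emit:
move_arm:
  commands:
    - [-1, 0, 15, 30, 7]
    - [-1, 4, 32, 62, 14]
    - [-1, 8, 50, 96, 21]
    - [-1, 12, 67, 130, 28]
    - [-1, 15, 82, 160, 35]
    - [-1, 17, 94, 182, 42]
    - [-1, 17, 100, 193, 49]
    - [-1, 17, 100, 193, 52]

```text
time: 2.43
position: [0.5972, 0.1472, 0.2396]
tool_rot: [0.643, 0.295, -0.642, 0.296]
ft_force: [-1.0, 0.1, -0.2]
grip_width: 0.0871
```

```bash
python3 -c "
from h import *
go('sb',.142)
for n in ('side','top'):
    c=robot.camera(n); cv2.imwrite(f'pics/{n}1.png',np.clip(c['image'][:,:,::-1]*1.4,0,255).astype(np.uint8))
"
```

```text
sb shift [97.6 -2.9  2.6] turn -0.1 
sb shift [97.6 -2.9  2.6] turn 179.9 alt
t 2.43 pos [0.5972 0.1472 0.2396] ty -40.6 tilt [ 0.002 -0.001 -1.   ] q1,q6 [0.06 0.77] F [-1.   0.1 -0.2] w 0.0871
```

View pics/side1.png

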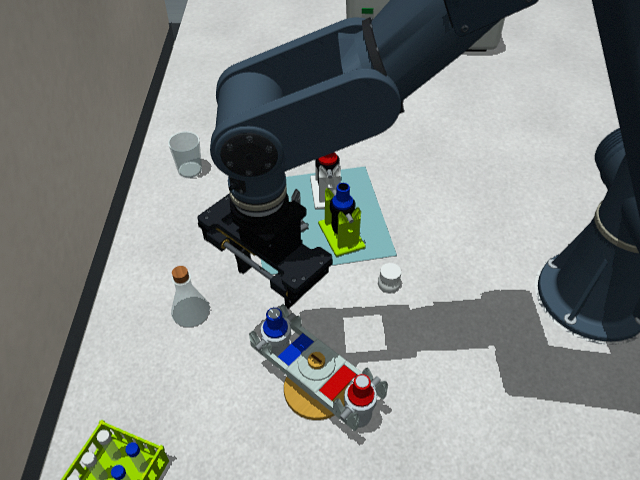

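Emit:
move_arm:
  commands:
    - [-1, 20, -1, 1, 0]
    - [-1, 45, -2, 2, 0]
    - [-1, 70, -3, 2, 0]
    - [-1, 88, -3, 2, 0]
    - [-1, 96, -3, 2, 0]
    - [-1, 98, -3, 2, 0]
    - [-1, 98, -3, 2, 0]

```text
time: 3.12
position: [0.5909, 0.1511, 0.1419]
tool_rot: [-0.641, -0.299, 0.641, -0.299]
ft_force: [-0.5, -0.3, 1.1]
grip_width: 0.0868
```

```bash
python3 -c "
from h import *
go('sb',.142)
for n in ('side','top'):
    c=robot.camera(n); cv2.imwrite(f'pics/{n}2.png',np.clip(cv2.resize(c['image'][260:440,200:420] if n=='side' else c['image'][180:330,130:330],None,fx=3.3,fy=3.3)[:,:,::-1]*1.4,0,255).astype(np.uint8))
"
```

```text
sb shift [-0.1  4.6  1.5] turn 0.5 
sb shift [-0.1  4.6  1.5] turn -179.5 alt
t 3.12 pos [0.5909 0.1511 0.1419] ty -40.0 tilt [-0.  0. -1.] q1,q6 [0.07 0.77] F [-0.5 -0.3  1.1] w 0.0868
```

View pics/side2.png

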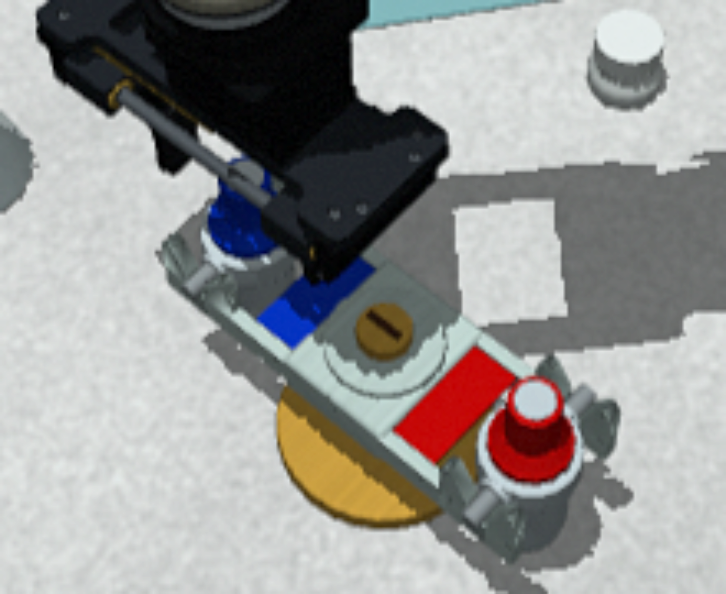

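Emit:
move_arm:
  commands:
    - [-1, 0, 3, 1, 0]
    - [-1, 0, 3, 1, 0]
    - [-1, 0, 3, 1, 0]

```text
time: 3.47
position: [0.5933, 0.1478, 0.1429]
tool_rot: [0.642, 0.298, -0.64, 0.299]
ft_force: [-0.9, 0.1, 0.1]
grip_width: 0.0868
```

```bash
python3 -c "
from h import *
go('sb',.142)
"
```

```text
sb shift [0.9 0.6 0.5] turn 0.4 
sb shift [0.9 0.6 0.5] turn -179.6 alt
t 3.47 pos [0.5933 0.1478 0.1429] ty -40.1 tilt [ 0.002  0.    -1.   ] q1,q6 [0.06 0.76] F [-0.9  0.1  0.1] w 0.0868
```

Close on the knob.

Emit:
move_arm:
  commands:
    - [1, 0, 0, 0, 0]
    - [1, 0, 0, 0, 0]
    - [1, 0, 0, 0, 0]
    - [1, 0, 0, 0, 0]
    - [1, 0, 0, 0, 0]
    - [1, 0, 0, 0, 0]
    - [1, 0, 0, 0, 0]
    - [1, 0, 0, 0, 0]
  newtons: 40

```text
time: 4.13
position: [0.5926, 0.148, 0.1419]
tool_rot: [-0.641, -0.298, 0.641, -0.298]
ft_force: [-0.4, -1.1, -0.0]
grip_width: 0.0414
```

```bash
python3 -c "
from h import *
go('sb',.142)
"
```

```text
sb shift [-0.1  1.3  0.2] turn 0.4 
sb shift [-0.1  1.3  0.2] turn -179.6 alt
t 4.13 pos [0.5926 0.148  0.1419] ty -40.1 tilt [-0. -0. -1.] q1,q6 [0.06 0.76] F [-0.4 -1.1 -0. ] w 0.0414
```

Emit:
move_arm:
  commands:
    - [1, 0, 0, 0, 0]
    - [1, 0, 0, 0, 0]
    - [1, 0, 0, 0, 0]
    - [1, 0, 0, 0, 0]
    - [1, 0, 0, 0, 0]

```text
time: 4.55
position: [0.5928, 0.1479, 0.1419]
tool_rot: [0.641, 0.298, -0.641, 0.299]
ft_force: [0.8, -0.4, 0.5]
grip_width: 0.0252
```

Emit:
move_arm:
  commands:
    - [1, -8, 0, 0, 0]
    - [1, -20, 0, 0, 0]
    - [1, -40, 0, 0, 0]
    - [1, -65, 0, 0, 0]
    - [1, -90, 0, 0, 0]
    - [1, -115, 0, 0, 0]
    - [1, -135, 0, 0, 0]
    - [1, -145, 0, 0, 0]

```text
time: 5.22
position: [0.5935, 0.1483, 0.291]
tool_rot: [0.643, 0.298, -0.639, 0.299]
ft_force: [0.4, -0.3, -2.7]
grip_width: 0.025
```

```bash
python3 -c "
from h import *
go('grey',.285)
for n in ('side','top'):
    c=robot.camera(n); cv2.imwrite(f'pics/{n}3.png',np.clip(c['image'][:,:,::-1]*1.4,0,255).astype(np.uint8))
"
```

```text
grey shift [  5.8 222.8 247.3] turn -75.4 
grey shift [  5.8 222.8 247.3] turn 104.6 alt
t 5.22 pos [0.5935 0.1483 0.291 ] ty -40.1 tilt [ 0.005  0.001 -1.   ] q1,q6 [0.06 0.76] F [ 0.4 -0.3 -2.7] w 0.025
```

View pics/side3.png

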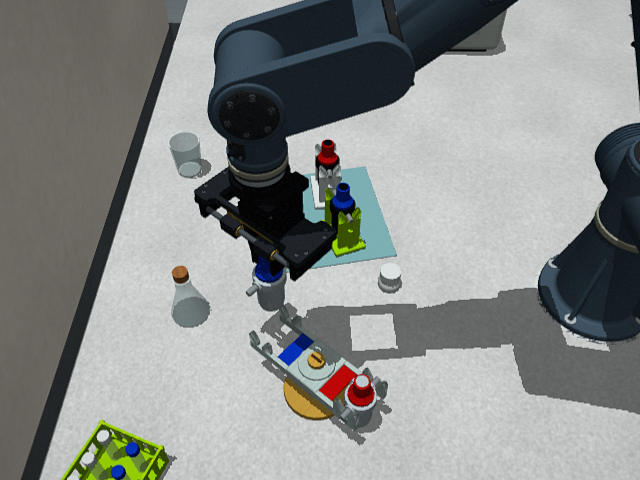

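Emit:
move_arm:
  commands:
    - [1, 0, 10, 11, -4]
    - [1, 0, 27, 30, -10]
    - [1, 0, 47, 52, -17]
    - [1, 0, 68, 76, -24]
    - [1, 0, 90, 100, -31]
    - [1, 0, 112, 124, -38]
    - [1, 0, 134, 148, -45]
    - [1, 0, 154, 171, -52]

```text
time: 5.98
position: [0.5991, -0.0834, 0.2849]
tool_rot: [0.443, 0.552, -0.444, 0.549]
ft_force: [-0.0, 1.1, -3.9]
grip_width: 0.0249
```

```bash
python3 -c "
from h import *
go('grey',.285)
"
```

```text
grey shift [ -0.3 -15.9  99.9] turn -23.0 
grey shift [ -0.3 -15.9  99.9] turn 157.0 alt
t 5.98 pos [ 0.5991 -0.0834  0.2849] ty 12.3 tilt [-0.004  0.001 -1.   ] q1,q6 [-0.32 -0.54] F [-0.   1.1 -3.9] w 0.0249
```

Emit:
move_arm:
  commands:
    - [1, 0, -4, 25, -6]
    - [1, 0, -8, 50, -12]
    - [1, 0, -12, 72, -17]
    - [1, 0, -14, 88, -21]
    - [1, 0, -16, 98, -23]
    - [1, 0, -16, 100, -23]
    - [1, 0, -16, 100, -23]
    - [1, 0, -16, 100, -23]

```text
time: 6.65
position: [0.6047, -0.1822, 0.2857]
tool_rot: [0.327, 0.628, -0.327, 0.626]
ft_force: [0.8, 0.3, -3.0]
grip_width: 0.0248
```

```bash
python3 -c "
from h import *
go('grey',.165)
for n in ('side','top'):
    c=robot.camera(n); cv2.imwrite(f'pics/{n}4.png',np.clip(cv2.resize(c['image'][60:260,200:420],None,fx=3,fy=3)[:,:,::-1]*1.4,0,255).astype(np.uint8))
"
```

```text
grey shift [120.6  -1.1   2.3] turn -0.4 
grey shift [120.6  -1.1   2.3] turn 179.6 alt
t 6.65 pos [ 0.6047 -0.1822  0.2857] ty 34.9 tilt [-0.002  0.002 -1.   ] q1,q6 [-0.47 -1.08] F [ 0.8  0.3 -3. ] w 0.0248
```

View pics/side4.png

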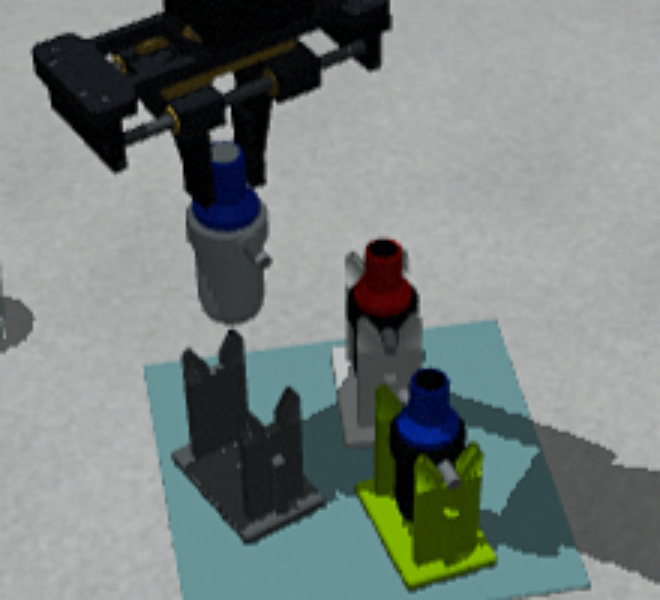

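```bash
python3 -c "
from h import *
c=robot.camera('side')
print(onz(c,[(274.8,110.5)],.2857).round(4), robot.get_obs()['position'].round(4))
import pickle
"
```

```text
[[ 0.6015 -0.1799  0.2857]] [ 0.6052 -0.1819  0.2866]
```

Emit:
move_arm:
  commands:
    - [1, 15, 0, 1, 0]
    - [1, 40, -1, 2, 0]
    - [1, 70, -1, 2, 0]
    - [1, 95, -1, 2, 0]
    - [1, 112, -1, 2, 0]
    - [1, 119, -1, 2, 0]
    - [1, 121, -1, 2, 0]
    - [1, 121, -1, 2, 0]

```text
time: 7.47
position: [0.6061, -0.185, 0.1661]
tool_rot: [0.327, 0.627, -0.327, 0.627]
ft_force: [0.1, -0.8, -2.2]
grip_width: 0.0253
```

```bash
python3 -c "
from h import *
go('grey',.142)
for n in ('side','top'):
    c=robot.camera(n); cv2.imwrite(f'pics/{n}5.png',np.clip(cv2.resize(c['image'][100:260,200:400],None,fx=3.5,fy=3.5)[:,:,::-1]*1.7,0,255).astype(np.uint8))
"
```

```text
grey shift [24.1 -0.7 -1.3] turn -0.3 
grey shift [24.1 -0.7 -1.3] turn 179.7 alt
t 7.47 pos [ 0.6061 -0.185   0.1661] ty 35.0 tilt [ 0. -0. -1.] q1,q6 [-0.47 -1.08] F [ 0.1 -0.8 -2.2] w 0.0253
```

View pics/side5.png

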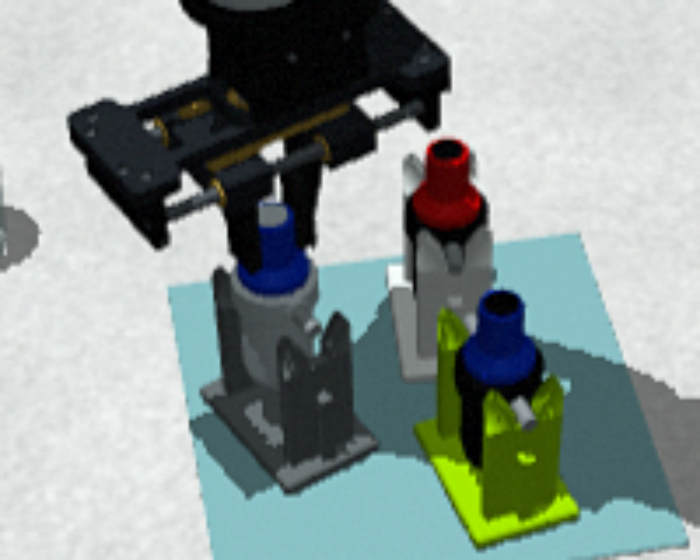

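Emit:
move_arm:
  commands:
    - [1, 4, 0, -1, 0]
    - [1, 9, 0, -1, 0]
    - [1, 14, 0, -1, 0]
    - [1, 19, 0, -1, 0]
    - [1, 23, 0, -1, 0]
    - [1, 25, 0, -1, 0]
    - [1, 25, 0, -1, 0]
    - [1, 25, 0, -1, 0]

```text
time: 8.23
position: [0.6047, -0.1846, 0.1418]
tool_rot: [0.327, 0.627, -0.327, 0.627]
ft_force: [-2.6, 0.7, 5.7]
grip_width: 0.025
```

```bash
python3 -c "
from h import *
go('grey',.142)
for n in ('side','top'):
    c=robot.camera(n); cv2.imwrite(f'pics/{n}6.png',np.clip(cv2.resize(c['image'][100:260,200:400],None,fx=3.5,fy=3.5)[:,:,::-1]*1.7,0,255).astype(np.uint8))
"
```

```text
grey shift [-0.2  0.2 -0.1] turn -0.4 
grey shift [-0.2  0.2 -0.1] turn 179.6 alt
t 8.23 pos [ 0.6047 -0.1846  0.1418] ty 34.9 tilt [-0.001 -0.    -1.   ] q1,q6 [-0.47 -1.08] F [-2.6  0.7  5.7] w 0.025
```

View pics/side6.png

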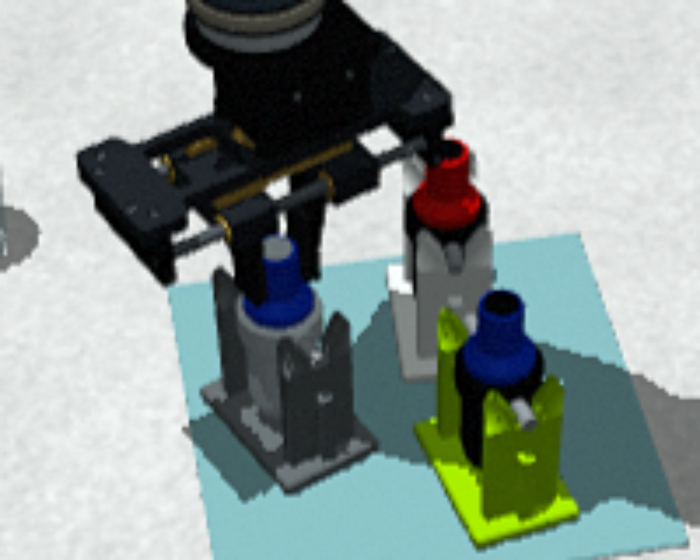

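Emit:
move_arm:
  commands:
    - [-1, 0, 0, 0, 0]
    - [-1, 0, 0, 0, 0]
    - [-1, 0, 0, 0, 0]
    - [-1, 0, 0, 0, 0]
    - [-1, 0, 0, 0, 0]
    - [-1, 0, 0, 0, 0]
    - [-1, 0, 0, 0, 0]
    - [-1, 0, 0, 0, 0]

```text
time: 9.0
position: [0.6052, -0.1845, 0.1408]
tool_rot: [0.327, 0.627, -0.327, 0.627]
ft_force: [-0.1, -0.0, 0.7]
grip_width: 0.0702
```

Emit:
move_arm:
  commands:
    - [-1, -10, 0, 0, 0]
    - [-1, -25, 0, 0, 0]
    - [-1, -45, 0, 0, 0]
    - [-1, -65, 0, 0, 0]
    - [-1, -85, 0, 0, 0]
    - [-1, -98, 0, 0, 0]
    - [-1, -100, 0, 0, 0]
    - [-1, -100, 0, 0, 0]

```text
time: 9.67
position: [0.6057, -0.1848, 0.2426]
tool_rot: [0.327, 0.626, -0.327, 0.628]
ft_force: [0.0, 0.3, 0.1]
grip_width: 0.0871
```

```bash
python3 -c "
from h import *
go('lime',.242)
for n in ('side','top'):
    c=robot.camera(n); cv2.imwrite(f'pics/{n}7.png',np.clip(cv2.resize(c['image'][100:260,200:400],None,fx=3.5,fy=3.5)[:,:,::-1]*1.7,0,255).astype(np.uint8))
"
```

```text
lime shift [   0.2  -78.3 -106.3] turn 14.1 
lime shift [   0.2  -78.3 -106.3] turn -165.9 alt
t 9.67 pos [ 0.6057 -0.1848  0.2426] ty 34.9 tilt [ 0.003 -0.001 -1.   ] q1,q6 [-0.47 -1.08] F [0.  0.3 0.1] w 0.0871
```

View pics/side7.png

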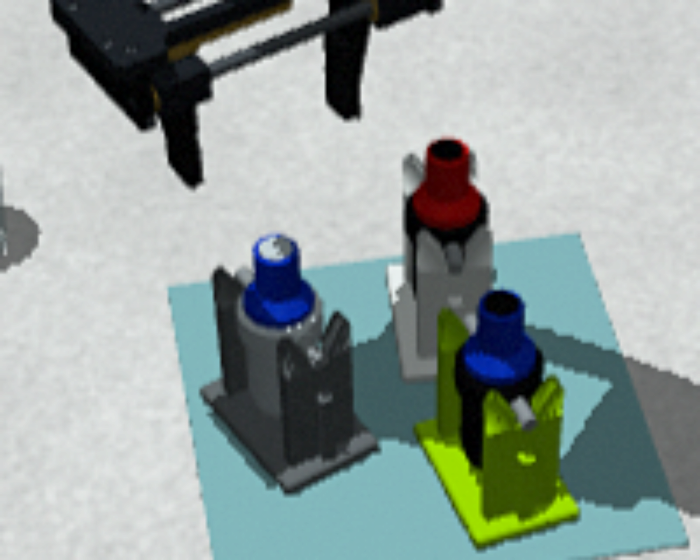

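Emit:
move_arm:
  commands:
    - [-1, 0, -15, -20, 4]
    - [-1, 0, -35, -47, 9]
    - [-1, 0, -55, -75, 14]
    - [-1, 0, -70, -96, 14]
    - [-1, 0, -78, -106, 14]
    - [-1, 0, -78, -106, 14]
    - [-1, 0, -78, -106, 14]
    - [-1, 0, -78, -106, 14]

```text
time: 10.43
position: [0.4818, -0.143, 0.2407]
tool_rot: [0.401, 0.582, -0.401, 0.583]
ft_force: [0.4, -0.8, 0.4]
grip_width: 0.0873
```

```bash
python3 -c "
from h import *
go('lime',.142)
for n in ('side','top'):
    c=robot.camera(n); cv2.imwrite(f'pics/{n}8.png',np.clip(cv2.resize(c['image'][100:260,200:400],None,fx=3.5,fy=3.5)[:,:,::-1]*1.7,0,255).astype(np.uint8))
"
```

```text
lime shift [98.7 -1.  -0.9] turn 0.1 
lime shift [98.7 -1.  -0.9] turn -179.9 alt
t 10.43 pos [ 0.4818 -0.143   0.2407] ty 20.9 tilt [ 0.001 -0.001 -1.   ] q1,q6 [-0.51 -0.88] F [ 0.4 -0.8  0.4] w 0.0873
```

View pics/side8.png

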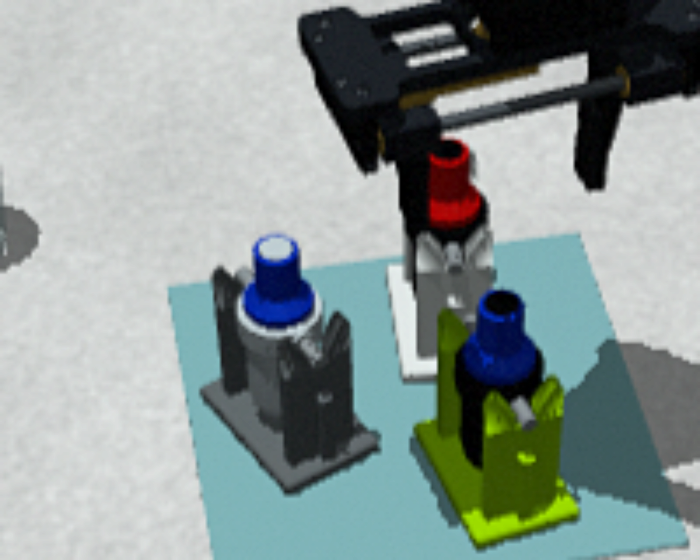

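Emit:
move_arm:
  commands:
    - [-1, 15, -1, -1, 0]
    - [-1, 40, -1, -1, 0]
    - [-1, 68, -1, -1, 0]
    - [-1, 88, -1, -1, 0]
    - [-1, 97, -1, -1, 0]
    - [-1, 99, -1, -1, 0]
    - [-1, 99, -1, -1, 0]
    - [-1, 99, -1, -1, 0]

```text
time: 11.2
position: [0.4802, -0.1423, 0.1426]
tool_rot: [0.401, 0.582, -0.401, 0.583]
ft_force: [0.5, -0.8, 0.1]
grip_width: 0.0869
```

Emit:
move_arm:
  commands:
    - [1, 0, 0, 0, 0]
    - [1, 0, 0, 0, 0]
    - [1, 0, 0, 0, 0]
    - [1, 0, 0, 0, 0]
    - [1, 0, 0, 0, 0]
    - [1, 0, 0, 0, 0]
    - [1, 0, 0, 0, 0]
    - [1, 0, 0, 0, 0]

```text
time: 11.87
position: [0.4792, -0.1417, 0.1419]
tool_rot: [0.401, 0.582, -0.401, 0.582]
ft_force: [-0.2, -0.1, -0.9]
grip_width: 0.0412
```

Emit:
move_arm:
  commands:
    - [1, 0, 0, 0, 0]
    - [1, 0, 0, 0, 0]
    - [1, 0, 0, 0, 0]
    - [1, 0, 0, 0, 0]
    - [1, 0, 0, 0, 0]

```text
time: 12.28
position: [0.4793, -0.1417, 0.1419]
tool_rot: [0.401, 0.582, -0.401, 0.582]
ft_force: [0.5, 0.9, -0.3]
grip_width: 0.025
```

```bash
python3 -c "
from h import *
go('lime',.142)
"
```

```text
lime shift [-0.1  0.9  1.2] turn 0.1 
lime shift [-0.1  0.9  1.2] turn -179.9 alt
t 12.28 pos [ 0.4793 -0.1417  0.1419] ty 20.9 tilt [ 0.  0. -1.] q1,q6 [-0.51 -0.88] F [ 0.5  0.9 -0.3] w 0.025
```

Emit:
move_arm:
  commands:
    - [1, -8, 0, 0, 0]
    - [1, -20, 0, 0, 0]
    - [1, -40, 0, 0, 0]
    - [1, -65, 0, 0, 0]
    - [1, -90, 0, 0, 0]
    - [1, -115, 0, 0, 0]
    - [1, -135, 0, 0, 0]
    - [1, -145, 0, 0, 0]

```text
time: 12.95
position: [0.4798, -0.1421, 0.2899]
tool_rot: [0.401, 0.581, -0.401, 0.584]
ft_force: [0.8, 0.5, -2.5]
grip_width: 0.0252
```

```bash
python3 -c "
from h import *
go('sb',.287)
"
```

```text
sb shift [   2.7  209.5 -229.4] turn 61.4 
sb shift [   2.7  209.5 -229.4] turn -118.6 alt
t 12.95 pos [ 0.4798 -0.1421  0.2899] ty 20.9 tilt [ 0.003 -0.002 -1.   ] q1,q6 [-0.51 -0.88] F [ 0.8  0.5 -2.5] w 0.0252
```

Emit:
move_arm:
  commands:
    - [1, 0, 9, -10, 4]
    - [1, 0, 26, -28, 9]
    - [1, 0, 48, -52, 15]
    - [1, 0, 71, -78, 21]
    - [1, 0, 94, -103, 27]
    - [1, 0, 118, -129, 33]
    - [1, 0, 141, -154, 40]
    - [1, 0, 162, -178, 46]

```text
time: 13.62
position: [0.5668, 0.0843, 0.287]
tool_rot: [-0.597, -0.378, 0.598, -0.378]
ft_force: [0.6, -0.7, -2.3]
grip_width: 0.0251
```

```bash
python3 -c "
from h import *
go('sb',.287)
"
```

```text
sb shift [ -0.1  -2.7 -68.2] turn 15.1 
sb shift [ -0.1  -2.7 -68.2] turn -164.9 alt
t 13.62 pos [0.5668 0.0843 0.287 ] ty -25.4 tilt [-0.001 -0.    -1.   ] q1,q6 [-0.05  0.4 ] F [ 0.6 -0.7 -2.3] w 0.0251
```

Emit:
move_arm:
  commands:
    - [1, 0, 0, -20, 5]
    - [1, 0, -1, -40, 10]
    - [1, 0, -2, -56, 14]
    - [1, 0, -3, -65, 15]
    - [1, 0, -3, -68, 15]
    - [1, 0, -3, -68, 15]
    - [1, 0, -3, -68, 15]
    - [1, 0, -3, -68, 15]

```text
time: 14.28
position: [0.5926, 0.1444, 0.2868]
tool_rot: [-0.641, -0.298, 0.641, -0.298]
ft_force: [-0.6, 0.1, -2.9]
grip_width: 0.0249
```

```bash
python3 -c "
from h import *
go('sb',.165)
for n in ('side','top'):
    c=robot.camera(n); cv2.imwrite(f'pics/{n}9.png',np.clip(cv2.resize(c['image'][230:440,200:420],None,fx=2.8,fy=2.8)[:,:,::-1]*1.5,0,255).astype(np.uint8))
"
```

```text
sb shift [121.8  -0.9  -2.7] turn 0.4 
sb shift [121.8  -0.9  -2.7] turn -179.6 alt
t 14.28 pos [0.5926 0.1444 0.2868] ty -40.1 tilt [-0.001 -0.001 -1.   ] q1,q6 [0.06 0.76] F [-0.6  0.1 -2.9] w 0.0249
```

View pics/side9.png

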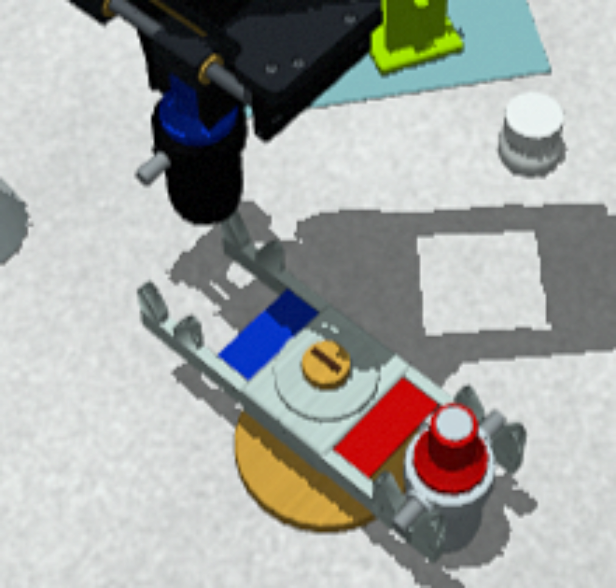

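Emit:
move_arm:
  commands:
    - [1, 15, 0, -2, 0]
    - [1, 40, -1, -3, 0]
    - [1, 70, -1, -3, 0]
    - [1, 95, -1, -3, 0]
    - [1, 112, -1, -3, 0]
    - [1, 119, -1, -3, 0]
    - [1, 121, -1, -3, 0]
    - [1, 121, -1, -3, 0]

```text
time: 15.05
position: [0.5946, 0.1479, 0.1661]
tool_rot: [0.641, 0.298, -0.641, 0.298]
ft_force: [-0.0, -0.1, -1.7]
grip_width: 0.0253
```

```bash
python3 -c "
from h import *
go('sb',.142)
for n in ('side','top'):
    c=robot.camera(n); cv2.imwrite(f'pics/{n}10.png',np.clip(cv2.resize(c['image'][260:440,200:420],None,fx=3.3,fy=3.3)[:,:,::-1]*1.5,0,255).astype(np.uint8))
"
```

```text
sb shift [24.1 -0.3  1.4] turn 0.4 
sb shift [24.1 -0.3  1.4] turn -179.6 alt
t 15.05 pos [0.5946 0.1479 0.1661] ty -40.1 tilt [ 0. -0. -1.] q1,q6 [0.06 0.76] F [-0.  -0.1 -1.7] w 0.0253
```

View pics/side10.png

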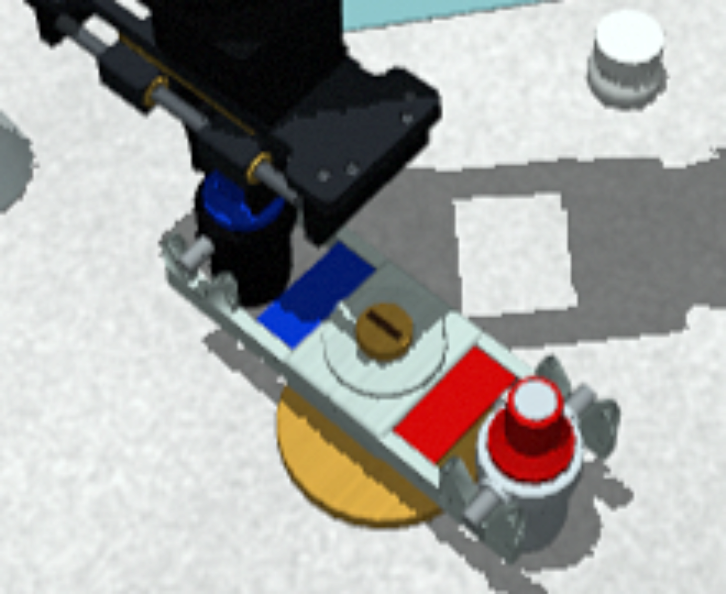

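Pin (198,250) is over the blue seat's slot. Lower.

Emit:
move_arm:
  commands:
    - [1, 4, 0, 0, 0]
    - [1, 9, 0, 0, 0]
    - [1, 14, 0, 0, 0]
    - [1, 19, 0, 0, 0]
    - [1, 23, 0, 0, 0]
    - [1, 25, 0, 0, 0]
    - [1, 25, 0, 0, 0]
    - [1, 25, 0, 0, 0]

```text
time: 15.82
position: [0.5939, 0.1483, 0.1418]
tool_rot: [-0.641, -0.298, 0.641, -0.298]
ft_force: [-3.1, 0.4, 5.3]
grip_width: 0.0249
```

```bash
python3 -c "
from h import *
go('sb',.142)
for n in ('side','top'):
    c=robot.camera(n); cv2.imwrite(f'pics/{n}11.png',np.clip(cv2.resize(c['image'][260:440,200:420],None,fx=3.3,fy=3.3)[:,:,::-1]*1.5,0,255).astype(np.uint8))
"
```

```text
sb shift [-0.2  0.5  1.2] turn 0.4 
sb shift [-0.2  0.5  1.2] turn -179.6 alt
t 15.82 pos [0.5939 0.1483 0.1418] ty -40.1 tilt [-0.001  0.    -1.   ] q1,q6 [0.06 0.76] F [-3.1  0.4  5.3] w 0.0249
```

View pics/side11.png

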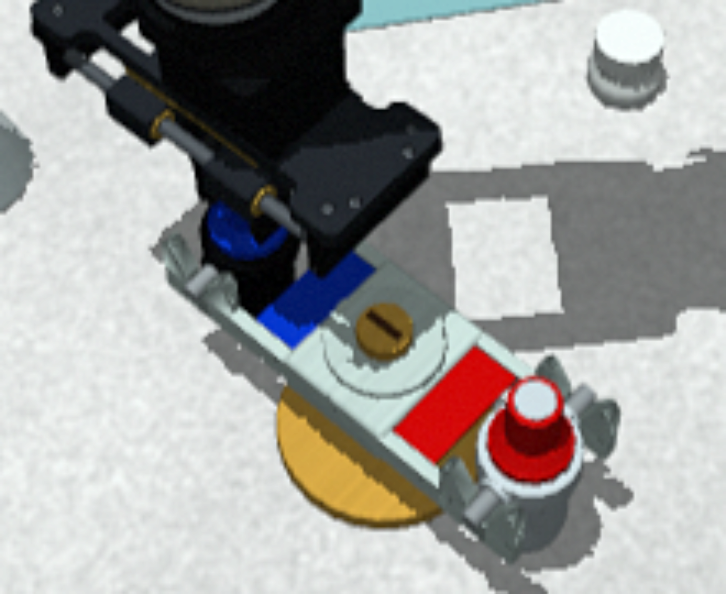

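Pins are in the slots, with contact force of +5 N. Release and rise.

Emit:
move_arm:
  commands:
    - [-1, 0, 0, 0, 0]
    - [-1, 0, 0, 0, 0]
    - [-1, 0, 0, 0, 0]
    - [-1, 0, 0, 0, 0]
    - [-1, 0, 0, 0, 0]
    - [-1, 0, 0, 0, 0]
    - [-1, 0, 0, 0, 0]
    - [-1, 0, 0, 0, 0]

```text
time: 16.58
position: [0.5943, 0.1482, 0.1408]
tool_rot: [-0.641, -0.298, 0.641, -0.298]
ft_force: [0.5, 0.6, -0.1]
grip_width: 0.0703
```

Emit:
move_arm:
  commands:
    - [-1, -10, 0, 0, 0]
    - [-1, -25, 0, 0, 0]
    - [-1, -45, 0, 0, 0]
    - [-1, -65, 0, 0, 0]
    - [-1, -85, 0, 0, 0]
    - [-1, -98, 0, 0, 0]
    - [-1, -100, 0, 0, 0]
    - [-1, -100, 0, 0, 0]

```text
time: 17.25
position: [0.5949, 0.1483, 0.2425]
tool_rot: [0.642, 0.298, -0.64, 0.299]
ft_force: [0.0, 0.5, -0.6]
grip_width: 0.087
```

```bash
python3 -c "
from h import *
go('sr',.242)
for n in ('side','top'):
    c=robot.camera(n); cv2.imwrite(f'pics/{n}12.png',np.clip(cv2.resize(c['image'][260:440,200:420],None,fx=3.3,fy=3.3)[:,:,::-1]*1.5,0,255).astype(np.uint8))
"
```

```text
sr shift [ 1.0e-01 -1.8e+02 -2.0e-01] turn 0.4 
sr shift [ 1.0e-01 -1.8e+02 -2.0e-01] turn -179.6 alt
t 17.25 pos [0.5949 0.1483 0.2425] ty -40.1 tilt [ 0.003  0.    -1.   ] q1,q6 [0.06 0.76] F [ 0.   0.5 -0.6] w 0.087
```

View pics/side12.png

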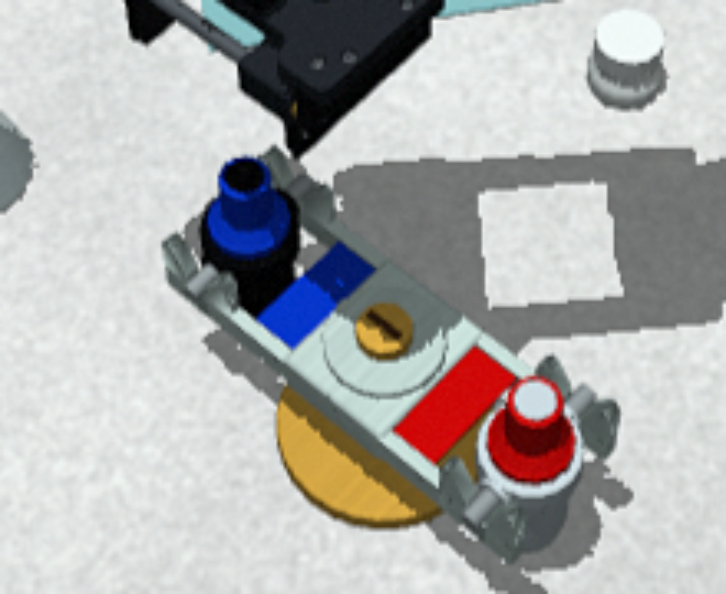

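Emit:
move_arm:
  commands:
    - [-1, 0, -20, 0, 0]
    - [-1, 0, -55, 0, 0]
    - [-1, 0, -92, 0, 0]
    - [-1, 0, -128, 0, 0]
    - [-1, 0, -158, 0, 0]
    - [-1, 0, -176, 0, 0]
    - [-1, 0, -180, 0, 0]
    - [-1, 0, -180, 0, 0]

```text
time: 18.02
position: [0.4551, 0.2645, 0.24]
tool_rot: [-0.64, -0.299, 0.642, -0.299]
ft_force: [0.0, 0.8, -0.2]
grip_width: 0.0873
```

```bash
python3 -c "
from h import *
go('sr',.142)
"
```

```text
sr shift [98.   2.  -1.4] turn 0.6 
sr shift [98.   2.  -1.4] turn -179.4 alt
t 18.02 pos [0.4551 0.2645 0.24  ] ty -39.9 tilt [-0.002 -0.001 -1.   ] q1,q6 [0.31 1.01] F [ 0.   0.8 -0.2] w 0.0873
```

Emit:
move_arm:
  commands:
    - [-1, 15, 0, 0, 0]
    - [-1, 40, 0, 0, 0]
    - [-1, 68, 0, 0, 0]
    - [-1, 88, 0, 0, 0]
    - [-1, 97, 0, -1, 0]
    - [-1, 99, 0, -1, 0]
    - [-1, 99, 0, -1, 0]
    - [-1, 99, 0, -1, 0]

```text
time: 18.68
position: [0.4585, 0.2648, 0.1426]
tool_rot: [0.642, 0.298, -0.64, 0.298]
ft_force: [-0.9, 0.9, -0.9]
grip_width: 0.0869
```

```bash
python3 -c "
from h import *
go('sr',.142)
"
```

```text
sr shift [ 0.6 -0.6  1.1] turn 0.4 
sr shift [ 0.6 -0.6  1.1] turn -179.6 alt
t 18.68 pos [0.4585 0.2648 0.1426] ty -40.1 tilt [ 0.002  0.001 -1.   ] q1,q6 [0.31 1.01] F [-0.9  0.9 -0.9] w 0.0869
```

Emit:
move_arm:
  commands:
    - [1, 0, 0, 0, 0]
    - [1, 0, 0, 0, 0]
    - [1, 0, 0, 0, 0]
    - [1, 0, 0, 0, 0]
    - [1, 0, 0, 0, 0]
    - [1, 0, 0, 0, 0]
    - [1, 0, 0, 0, 0]
    - [1, 0, 0, 0, 0]

```text
time: 19.35
position: [0.4571, 0.2649, 0.1419]
tool_rot: [-0.641, -0.298, 0.641, -0.298]
ft_force: [-0.5, -0.5, -1.1]
grip_width: 0.0417
```

Emit:
move_arm:
  commands:
    - [1, 0, 0, 0, 0]
    - [1, 0, 0, 0, 0]
    - [1, 0, 0, 0, 0]
    - [1, 0, 0, 0, 0]
    - [1, 0, 0, 0, 0]

```text
time: 19.77
position: [0.4571, 0.2649, 0.1419]
tool_rot: [-0.641, -0.298, 0.641, -0.298]
ft_force: [-0.1, 0.4, 0.0]
grip_width: 0.0251
```

Emit:
move_arm:
  commands:
    - [1, -8, 0, 0, 0]
    - [1, -20, 0, 0, 0]
    - [1, -40, 0, 0, 0]
    - [1, -65, 0, 0, 0]
    - [1, -90, 0, 0, 0]
    - [1, -115, 0, 0, 0]
    - [1, -135, 0, 0, 0]
    - [1, -145, 0, 0, 0]

```text
time: 20.43
position: [0.458, 0.2651, 0.2899]
tool_rot: [0.643, 0.298, -0.639, 0.299]
ft_force: [0.9, 0.5, -2.0]
grip_width: 0.025
```

```bash
python3 -c "
from h import *
go('lime',.287)
c=robot.camera('side'); cv2.imwrite(f'pics/side13.png',np.clip(c['image'][:,:,::-1]*1.4,0,255).astype(np.uint8))
"
```

```text
lime shift [  2.4 279.7 297.4] turn -60.9 
lime shift [  2.4 279.7 297.4] turn 119.1 alt
t 20.43 pos [0.458  0.2651 0.2899] ty -40.1 tilt [ 0.004  0.001 -1.   ] q1,q6 [0.31 1.01] F [ 0.9  0.5 -2. ] w 0.025
```

View pics/side13.png

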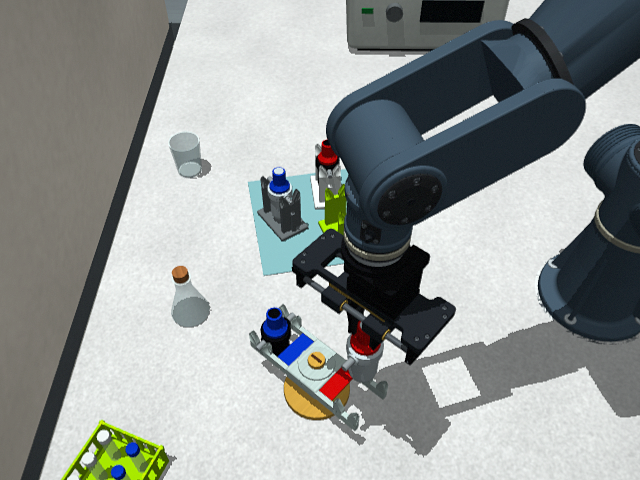

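Emit:
move_arm:
  commands:
    - [1, 0, 9, 10, -3]
    - [1, 0, 25, 27, -8]
    - [1, 0, 47, 50, -13]
    - [1, 0, 71, 75, -18]
    - [1, 0, 95, 101, -23]
    - [1, 0, 119, 127, -28]
    - [1, 0, 143, 152, -33]
    - [1, 0, 167, 178, -38]

```text
time: 21.15
position: [0.4692, 0.0197, 0.2857]
tool_rot: [-0.507, -0.493, 0.508, -0.491]
ft_force: [0.3, -0.1, -2.7]
grip_width: 0.0252
```

```bash
python3 -c "
from h import *
go('lime',.287)
"
```

```text
lime shift [ -1.4  16.5 161.8] turn -22.6 
lime shift [ -1.4  16.5 161.8] turn 157.4 alt
t 21.15 pos [0.4692 0.0197 0.2857] ty -1.8 tilt [-0.003  0.001 -1.   ] q1,q6 [-0.2  -0.16] F [ 0.3 -0.1 -2.7] w 0.0252
```

Emit:
move_arm:
  commands:
    - [1, 0, 3, 34, -5]
    - [1, 0, 7, 68, -10]
    - [1, 0, 11, 100, -15]
    - [1, 0, 14, 130, -19]
    - [1, 0, 15, 151, -22]
    - [1, 0, 16, 160, -23]
    - [1, 0, 16, 161, -23]
    - [1, 0, 16, 161, -23]

```text
time: 21.82
position: [0.4797, -0.1403, 0.2857]
tool_rot: [0.402, 0.583, -0.402, 0.581]
ft_force: [-0.7, 0.1, -2.1]
grip_width: 0.0255
```

Emit:
move_arm:
  commands:
    - [1, 15, 0, 0, 0]
    - [1, 30, 0, 0, 0]
    - [1, 40, 0, 0, 0]
    - [1, 40, 0, 0, 0]
    - [1, 40, 0, 0, 0]

```text
time: 22.23
position: [0.4798, -0.1389, 0.2463]
tool_rot: [0.401, 0.584, -0.401, 0.582]
ft_force: [-0.7, 0.0, -2.2]
grip_width: 0.0249
```

```bash
python3 -c "
from h import *
go('lime',.165)
c=robot.camera('side'); cv2.imwrite(f'pics/side14.png',np.clip(cv2.resize(c['image'][80:280,220:420],None,fx=3,fy=3)[:,:,::-1]*1.5,0,255).astype(np.uint8))
"
```

```text
lime shift [81.3 -0.4  3.8] turn 0.2 
lime shift [81.3 -0.4  3.8] turn -179.8 alt
t 22.23 pos [ 0.4798 -0.1389  0.2463] ty 21.0 tilt [-0.002  0.002 -1.   ] q1,q6 [-0.51 -0.87] F [-0.7  0.  -2.2] w 0.0249
```

View pics/side14.png

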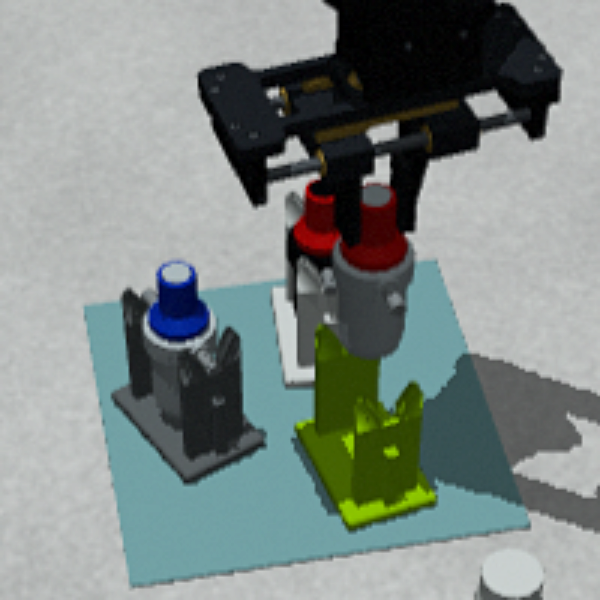

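Emit:
move_arm:
  commands:
    - [1, 10, 0, 1, 0]
    - [1, 30, 0, 3, 0]
    - [1, 50, 0, 3, 0]
    - [1, 67, 0, 3, 0]
    - [1, 77, 0, 3, 0]
    - [1, 81, 0, 3, 0]
    - [1, 81, 0, 3, 0]
    - [1, 81, 0, 3, 0]

```text
time: 22.95
position: [0.482, -0.1433, 0.1663]
tool_rot: [0.401, 0.582, -0.401, 0.583]
ft_force: [-0.7, -0.6, -2.1]
grip_width: 0.025
```

```bash
python3 -c "
from h import *
go('lime',.142)
c=robot.camera('side'); cv2.imwrite(f'pics/side15.png',np.clip(cv2.resize(c['image'][80:280,220:420],None,fx=3,fy=3)[:,:,::-1]*1.5,0,255).astype(np.uint8))
"
```

```text
lime shift [24.3 -1.1 -1.3] turn 0.1 
lime shift [24.3 -1.1 -1.3] turn -179.9 alt
t 22.95 pos [ 0.482  -0.1433  0.1663] ty 20.9 tilt [ 0.001 -0.    -1.   ] q1,q6 [-0.51 -0.88] F [-0.7 -0.6 -2.1] w 0.025
```

View pics/side15.png

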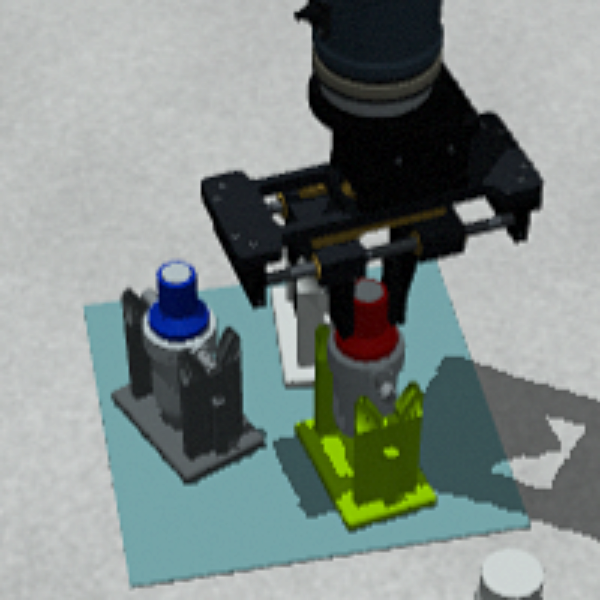

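Emit:
move_arm:
  commands:
    - [1, 4, -1, -1, 0]
    - [1, 9, -1, -1, 0]
    - [1, 14, -1, -1, 0]
    - [1, 19, -1, -1, 0]
    - [1, 23, -1, -1, 0]
    - [1, 25, -1, -1, 0]
    - [1, 25, -1, -1, 0]
    - [1, 25, -1, -1, 0]

```text
time: 23.67
position: [0.4803, -0.1426, 0.1417]
tool_rot: [0.401, 0.582, -0.401, 0.583]
ft_force: [-1.7, 0.9, 6.8]
grip_width: 0.0253
```

```bash
python3 -c "
from h import *
go('lime',.142)
c=robot.camera('side'); cv2.imwrite(f'pics/side16.png',np.clip(cv2.resize(c['image'][80:280,220:420],None,fx=3,fy=3)[:,:,::-1]*1.5,0,255).astype(np.uint8))
"
```

```text
lime shift [-0.3  0.3 -0. ] turn 0.1 
lime shift [-0.3  0.3 -0. ] turn -179.9 alt
t 23.67 pos [ 0.4803 -0.1426  0.1417] ty 20.9 tilt [ 0. -0. -1.] q1,q6 [-0.51 -0.88] F [-1.7  0.9  6.8] w 0.0253
```

View pics/side16.png

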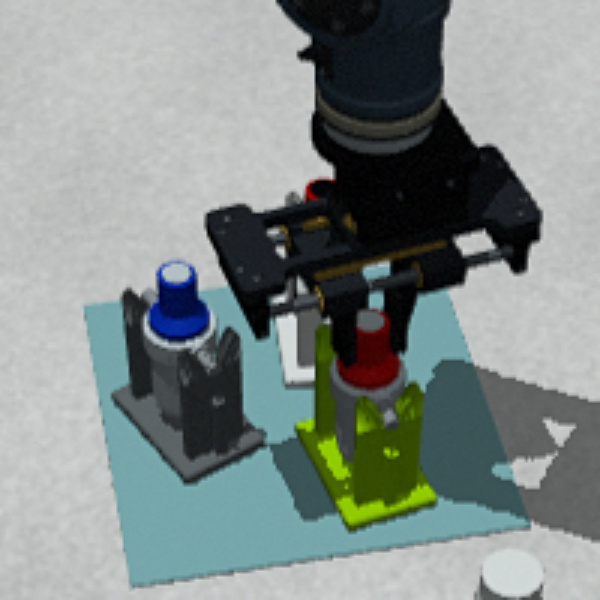

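Seated at the lime stand. Release, rise and go to the white stand.

Emit:
move_arm:
  commands:
    - [-1, 0, 0, 0, 0]
    - [-1, 0, 0, 0, 0]
    - [-1, 0, 0, 0, 0]
    - [-1, 0, 0, 0, 0]
    - [-1, 0, 0, 0, 0]
    - [-1, 0, 0, 0, 0]
    - [-1, 0, 0, 0, 0]
    - [-1, 0, 0, 0, 0]

```text
time: 24.38
position: [0.4803, -0.1426, 0.1408]
tool_rot: [0.401, 0.583, -0.401, 0.582]
ft_force: [0.8, -0.1, 0.3]
grip_width: 0.0705
```

Emit:
move_arm:
  commands:
    - [-1, -10, 0, 0, 0]
    - [-1, -25, 0, 0, 0]
    - [-1, -45, 0, 0, 0]
    - [-1, -65, 0, 0, 0]
    - [-1, -85, 0, 0, 0]
    - [-1, -98, 0, 0, 0]
    - [-1, -100, 0, 0, 0]
    - [-1, -100, 0, 0, 0]

```text
time: 25.05
position: [0.4807, -0.1428, 0.2422]
tool_rot: [0.401, 0.581, -0.401, 0.584]
ft_force: [-0.1, -0.1, -0.3]
grip_width: 0.0871
```

```bash
python3 -c "
from h import *
go('white',.242)
"
```

```text
white shift [  0.5 -17.9 129.6] turn 14.6 
white shift [  0.5 -17.9 129.6] turn -165.4 alt
t 25.05 pos [ 0.4807 -0.1428  0.2422] ty 20.9 tilt [ 0.003 -0.001 -1.   ] q1,q6 [-0.51 -0.88] F [-0.1 -0.1 -0.3] w 0.0871
```

Emit:
move_arm:
  commands:
    - [-1, 0, -3, 20, 4]
    - [-1, 0, -7, 50, 9]
    - [-1, 0, -12, 82, 14]
    - [-1, 0, -16, 112, 15]
    - [-1, 0, -18, 127, 15]
    - [-1, 0, -18, 130, 15]
    - [-1, 0, -18, 130, 15]
    - [-1, 0, -18, 130, 15]

```text
time: 25.72
position: [0.5089, -0.2686, 0.2401]
tool_rot: [0.474, 0.527, -0.473, 0.524]
ft_force: [0.7, 0.4, -0.8]
grip_width: 0.0869
```

```bash
python3 -c "
from h import *
go('white',.142)
c=robot.camera('side'); cv2.imwrite(f'pics/side17.png',np.clip(cv2.resize(c['image'][80:280,220:420],None,fx=3,fy=3)[:,:,::-1]*1.5,0,255).astype(np.uint8))
"
```

```text
white shift [98.   1.4  2.1] turn -0.3 
white shift [98.   1.4  2.1] turn 179.7 alt
t 25.72 pos [ 0.5089 -0.2686  0.2401] ty 6.0 tilt [-0.002  0.003 -1.   ] q1,q6 [-0.68 -0.78] F [ 0.7  0.4 -0.8] w 0.0869
```

View pics/side17.png

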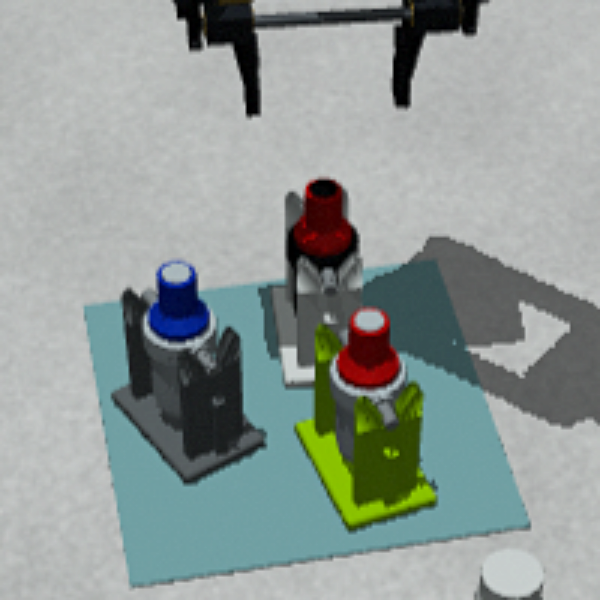

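Silver_red hangs well in lime and the jaws are above black_red. Descend.

Emit:
move_arm:
  commands:
    - [-1, 15, 0, 1, 0]
    - [-1, 40, 0, 1, 0]
    - [-1, 68, 0, 1, 0]
    - [-1, 88, 0, 1, 0]
    - [-1, 97, 0, 1, 0]
    - [-1, 98, 0, 1, 0]
    - [-1, 98, 0, 1, 0]
    - [-1, 98, 0, 1, 0]

```text
time: 26.43
position: [0.5108, -0.2714, 0.1442]
tool_rot: [0.473, 0.525, -0.473, 0.526]
ft_force: [-0.5, -0.3, -0.1]
grip_width: 0.0869
```

Emit:
move_arm:
  commands:
    - [1, 0, 0, 0, 0]
    - [1, 0, 0, 0, 0]
    - [1, 0, 0, 0, 0]
    - [1, 0, 0, 0, 0]
    - [1, 0, 0, 0, 0]
    - [1, 0, 0, 0, 0]
    - [1, 0, 0, 0, 0]
    - [1, 0, 0, 0, 0]

```text
time: 27.1
position: [0.5099, -0.2714, 0.1429]
tool_rot: [0.474, 0.525, -0.474, 0.525]
ft_force: [0.3, 0.4, 0.6]
grip_width: 0.042
```

Emit:
move_arm:
  commands:
    - [1, 0, 0, 0, 0]
    - [1, 0, 0, 0, 0]
    - [1, 0, 0, 0, 0]
    - [1, 0, 0, 0, 0]
    - [1, 0, 0, 0, 0]

```text
time: 27.52
position: [0.5101, -0.2714, 0.1429]
tool_rot: [0.474, 0.525, -0.473, 0.525]
ft_force: [0.7, -0.4, -0.8]
grip_width: 0.025
```

```bash
python3 -c "
from h import *
go('white',.142)
"
```

```text
white shift [ 0.9  0.3 -1.1] turn -0.4 
white shift [ 0.9  0.3 -1.1] turn 179.6 alt
t 27.52 pos [ 0.5101 -0.2714  0.1429] ty 5.9 tilt [ 0. -0. -1.] q1,q6 [-0.68 -0.79] F [ 0.7 -0.4 -0.8] w 0.025
```

Emit:
move_arm:
  commands:
    - [1, -8, 0, 0, 0]
    - [1, -20, 0, 0, 0]
    - [1, -40, 0, 0, 0]
    - [1, -65, 0, 0, 0]
    - [1, -90, 0, 0, 0]
    - [1, -115, 0, 0, 0]
    - [1, -135, 0, 0, 0]
    - [1, -145, 0, 0, 0]

```text
time: 28.18
position: [0.5106, -0.272, 0.2911]
tool_rot: [0.473, 0.524, -0.473, 0.527]
ft_force: [0.3, -0.2, -2.0]
grip_width: 0.025
```

```bash
python3 -c "
from h import *
go('sr',.288)
"
```

```text
sr shift [   1.4    2.4 -538.9] turn 46.4 
sr shift [   1.4    2.4 -538.9] turn -133.6 alt
t 28.18 pos [ 0.5106 -0.272   0.2911] ty 5.9 tilt [ 0.003 -0.003 -1.   ] q1,q6 [-0.68 -0.79] F [ 0.3 -0.2 -2. ] w 0.025
```

Emit:
move_arm:
  commands:
    - [1, -5, 0, -12, 2]
    - [1, -10, 0, -36, 5]
    - [1, -10, 0, -68, 9]
    - [1, -10, 0, -104, 13]
    - [1, -10, 1, -140, 17]
    - [1, -10, 1, -176, 20]
    - [1, -10, 1, -212, 23]
    - [1, -10, 1, -248, 26]

```text
time: 28.85
position: [0.4841, -0.0229, 0.2974]
tool_rot: [-0.58, -0.405, 0.581, -0.404]
ft_force: [0.7, 0.6, -1.2]
grip_width: 0.025
```

Emit:
move_arm:
  commands:
    - [1, 0, -15, -32, 3]
    - [1, 0, -31, -64, 6]
    - [1, 0, -46, -96, 9]
    - [1, 0, -61, -128, 12]
    - [1, 0, -76, -160, 15]
    - [1, 0, -91, -191, 18]
    - [1, 0, -105, -220, 20]
    - [1, 0, -116, -242, 20]

```text
time: 29.52
position: [0.4581, 0.2448, 0.2974]
tool_rot: [-0.64, -0.299, 0.642, -0.298]
ft_force: [1.0, 0.2, -1.8]
grip_width: 0.0253
```

```bash
python3 -c "
from h import *
go('sr',.25)
"
```

```text
sr shift [ 47.4 -13.1 -14.5] turn 0.4 
sr shift [ 47.4 -13.1 -14.5] turn -179.6 alt
t 29.52 pos [0.4581 0.2448 0.2974] ty -40.1 tilt [-0.002  0.    -1.   ] q1,q6 [0.27 0.97] F [ 1.   0.2 -1.8] w 0.0253
```

Emit:
move_arm:
  commands:
    - [1, 0, -8, -9, 0]
    - [1, 5, -13, -13, 0]
    - [1, 20, -13, -13, 0]
    - [1, 35, -13, -13, 0]
    - [1, 45, -13, -13, 0]
    - [1, 47, -13, -13, 0]
    - [1, 47, -13, -13, 0]
    - [1, 47, -13, -13, 0]

```text
time: 30.18
position: [0.4584, 0.2603, 0.2511]
tool_rot: [0.641, 0.298, -0.641, 0.298]
ft_force: [-0.0, -0.1, -2.2]
grip_width: 0.0248
```

```bash
python3 -c "
from h import *
go('sr',.166)
c=robot.camera('side'); cv2.imwrite(f'pics/side18.png',np.clip(cv2.resize(c['image'][260:440,240:460],None,fx=3.3,fy=3.3)[:,:,::-1]*1.5,0,255).astype(np.uint8))
"
```

```text
sr shift [85.1 -3.5 -2.3] turn 0.4 
sr shift [85.1 -3.5 -2.3] turn -179.6 alt
t 30.18 pos [0.4584 0.2603 0.2511] ty -40.1 tilt [ 0. -0. -1.] q1,q6 [0.3 1. ] F [-0.  -0.1 -2.2] w 0.0248
```

View pics/side18.png

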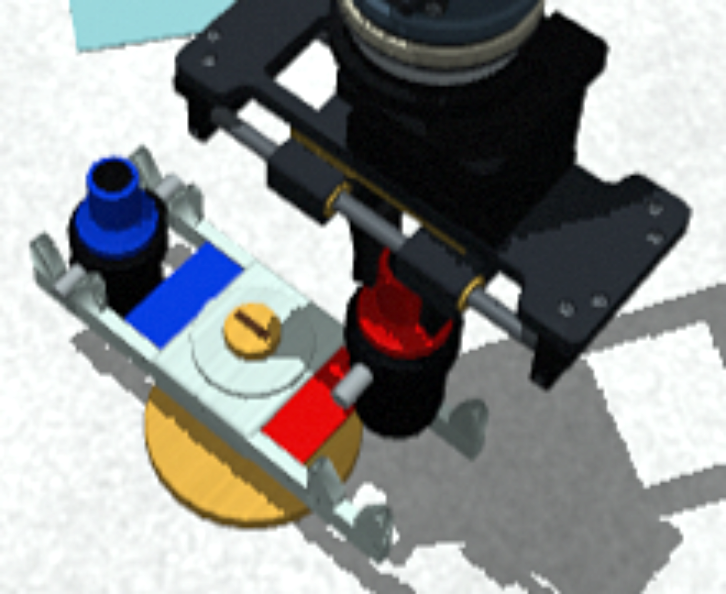

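Emit:
move_arm:
  commands:
    - [1, 0, -3, -1, 0]
    - [1, 15, -3, -1, 0]
    - [1, 40, -3, -1, 0]
    - [1, 65, -3, -1, 0]
    - [1, 80, -3, -1, 0]
    - [1, 85, -3, -1, 0]
    - [1, 85, -3, -1, 0]
    - [1, 85, -3, -1, 0]

```text
time: 30.9
position: [0.457, 0.2638, 0.1667]
tool_rot: [0.642, 0.298, -0.64, 0.298]
ft_force: [0.2, 0.1, -0.9]
grip_width: 0.025
```

```bash
python3 -c "
from h import *
go('sr',.142)
c=robot.camera('side'); cv2.imwrite(f'pics/side19.png',np.clip(cv2.resize(c['image'][280:460,240:460],None,fx=3.3,fy=3.3)[:,:,::-1]*1.5,0,255).astype(np.uint8))
"
```

```text
sr shift [24.7 -0.1 -0.5] turn 0.4 
sr shift [24.7 -0.1 -0.5] turn -179.6 alt
t 30.9 pos [0.457  0.2638 0.1667] ty -40.1 tilt [ 0.002  0.001 -1.   ] q1,q6 [0.31 1.01] F [ 0.2  0.1 -0.9] w 0.025
```

View pics/side19.png

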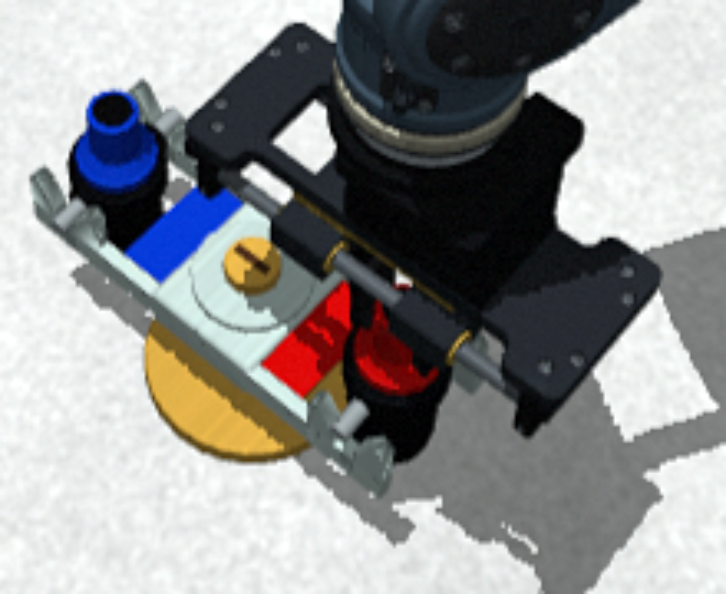

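Pin (345,420) sits above the red seat's slot. Lower.

Emit:
move_arm:
  commands:
    - [1, 4, 0, 0, 0]
    - [1, 9, 0, 0, 0]
    - [1, 14, 0, 0, 0]
    - [1, 19, 0, 0, 0]
    - [1, 23, 0, 0, 0]
    - [1, 25, 0, 0, 0]
    - [1, 25, 0, 0, 0]
    - [1, 25, 0, 0, 0]

```text
time: 31.62
position: [0.4559, 0.2636, 0.1425]
tool_rot: [-0.641, -0.298, 0.641, -0.298]
ft_force: [-5.0, -0.8, 14.5]
grip_width: 0.0251
```

```bash
python3 -c "
from h import *
go('sr',.142)
c=robot.camera('side'); cv2.imwrite(f'pics/side20.png',np.clip(cv2.resize(c['image'][280:460,240:460],None,fx=3.3,fy=3.3)[:,:,::-1]*1.5,0,255).astype(np.uint8))
"
```

```text
sr shift [ 0.5  0.7 -1.5] turn 0.4 
sr shift [ 0.5  0.7 -1.5] turn -179.6 alt
t 31.62 pos [0.4559 0.2636 0.1425] ty -40.1 tilt [-0.  0. -1.] q1,q6 [0.31 1.01] F [-5.  -0.8 14.5] w 0.0251
```

View pics/side20.png

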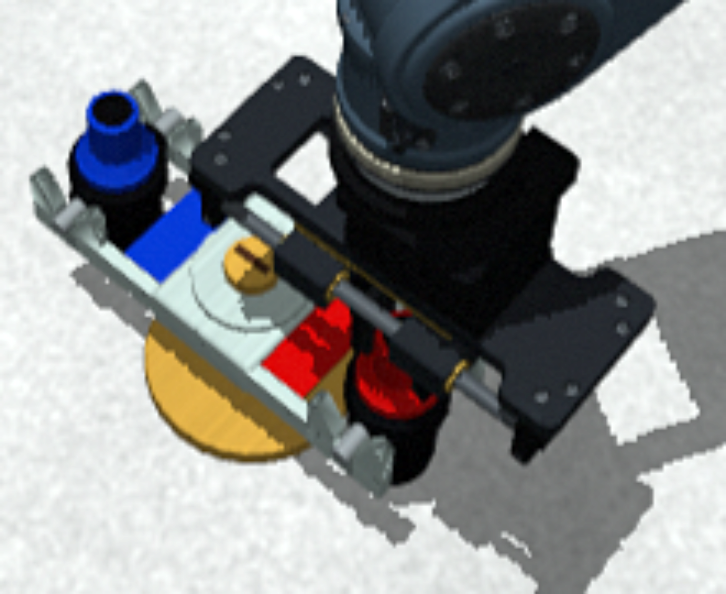

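Seated (gripped 1 mm lower, hence 14 N). Release, rise, and move away for an inspection.

Emit:
move_arm:
  commands:
    - [-1, -1, 0, 0, 0]
    - [-1, -1, 0, 0, 0]
    - [-1, -1, 0, 0, 0]
    - [-1, -1, 0, 0, 0]
    - [-1, -1, 0, 0, 0]
    - [-1, -1, 0, 0, 0]
    - [-1, -1, 0, 0, 0]
    - [-1, -1, 0, 0, 0]

```text
time: 32.33
position: [0.4563, 0.2634, 0.1417]
tool_rot: [-0.641, -0.298, 0.641, -0.298]
ft_force: [0.1, -0.6, 0.3]
grip_width: 0.0703
```

Emit:
move_arm:
  commands:
    - [-1, -10, 0, 0, 0]
    - [-1, -25, 0, 0, 0]
    - [-1, -45, 0, 0, 0]
    - [-1, -65, 0, 0, 0]
    - [-1, -85, 0, 0, 0]
    - [-1, -105, 0, 0, 0]
    - [-1, -120, 0, 0, 0]
    - [-1, -120, 0, 0, 0]

```text
time: 33.0
position: [0.4583, 0.2642, 0.2659]
tool_rot: [0.644, 0.298, -0.638, 0.299]
ft_force: [1.0, 0.1, -0.5]
grip_width: 0.0872
```

Emit:
move_arm:
  commands:
    - [-1, 0, -20, -15, 0]
    - [-1, 0, -50, -35, 0]
    - [-1, 0, -80, -55, 0]
    - [-1, 0, -110, -75, 0]
    - [-1, 0, -140, -95, 0]
    - [-1, 0, -170, -115, 0]
    - [-1, 0, -180, -125, 0]
    - [-1, 0, -180, -125, 0]

```text
time: 33.67
position: [0.3976, 0.4781, 0.261]
tool_rot: [0.64, 0.3, -0.64, 0.299]
ft_force: [0.4, 0.1, 0.1]
grip_width: 0.0871
```

```bash
python3 -c "
from h import *
go('sr',.142)
for n in ('side','top'):
    c=robot.camera(n); im=c['image']; cv2.imwrite(f'pics/{n}21.png',np.clip(im[:,:,::-1]*1.5,0,255).astype(np.uint8))
    a,b=(im[125:275,240:400],im[295:440,240:400]) if n=='side' else (im[180:310,320:480],im[180:310,130:290])
    cv2.imwrite(f'pics/{n}21z.png',np.clip(np.hstack([cv2.resize(k,(400,375),interpolation=cv2.INTER_CUBIC) for k in(a,b)])[:,:,::-1]*1.6,0,255).astype(np.uint8))
"
```

```text
sr shift [118.7 182.9 126. ] turn 0.7 
sr shift [118.7 182.9 126. ] turn -179.3 alt
t 33.67 pos [0.3976 0.4781 0.261 ] ty -39.8 tilt [-0.     0.001 -1.   ] q1,q6 [0.7  1.39] F [0.4 0.1 0.1] w 0.0871
```

View pics/side21z.png

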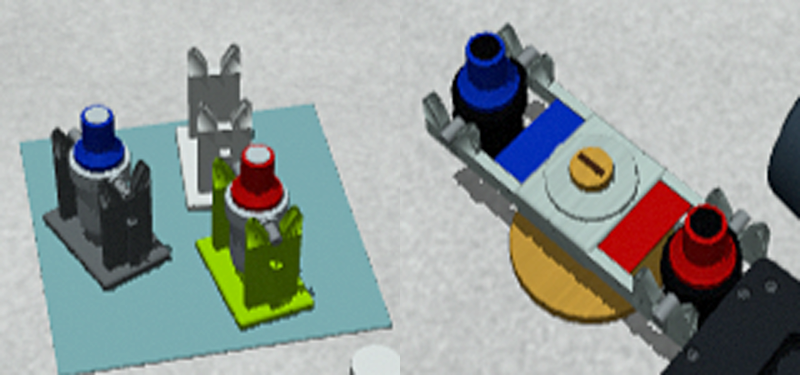

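View pics/top21.png

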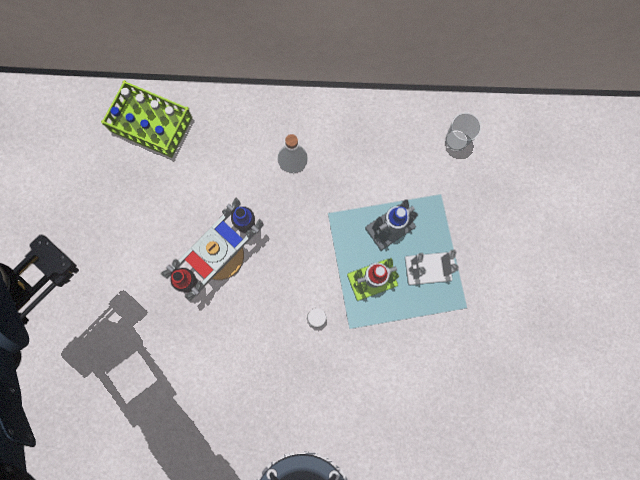

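View pics/top21z.png

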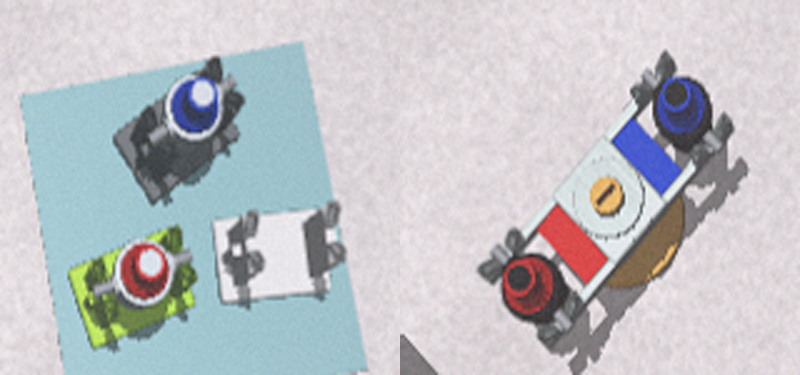

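Emit:
move_arm:
  commands:
    - [-1, 0, -20, -10, 0]
    - [-1, 0, -40, -20, 0]
    - [-1, 0, -40, -20, 0]
    - [-1, 0, -40, -20, 0]
    - [-1, 0, -40, -20, 0]
    - [-1, 0, -40, -20, 0]
    - [-1, 0, -40, -20, 0]
    - [-1, 0, -40, -20, 0]

```text
time: 34.43
position: [0.3818, 0.5152, 0.262]
tool_rot: [-0.641, -0.298, 0.641, -0.298]
ft_force: [0.2, -0.3, 0.4]
grip_width: 0.0869
```

```bash
python3 -c "
from h import *
T=robot.camera('top');S=robot.camera('side')
A=lambda x,y:((x+.5)/2.5-.5+320,(y+.5)/2.5*130/130-.5+180)
" ; python3 - <<'E'
from h import *
T=robot.camera('top');S=robot.camera('side')
# top crops: 160x130 -> 400x375 (sx 2.5, sy 2.885); side a: 160x150 (2.5,2.5), side b:160x145 (2.5,2.586)
f=lambda x,y,ox,oy,sy:((x+.5)/2.5-.5+ox,(y+.5)/sy-.5+oy)
for n,t,s,tgt in [("sb/grey",f(202,93,320,180,375/130),f(97,115,240,125,2.5),'grey'),
 ("sr/lime",f(151,259,320,180,375/130),f(258,153,240,125,2.5),'lime'),
 ("bb/seat",f(278,95,130,180,375/130),f(86,47,240,295,375/145),'sb'),
 ("br/seat",f(118,287,130,180,375/130),f(306,221,240,295,375/145),'sr')]:
    p,e=tri(T,t,S,s);print(n,p.round(4),round(e,4),"fork",F[tgt])
im=S['image'];cv2.imwrite('pics/side22.png',np.clip(cv2.resize(im[295:440,240:400],(640,580),interpolation=cv2.INTER_CUBIC)[:,:,::-1]*2.,0,255).astype(np.uint8))
cv2.imwrite('pics/side23.png',np.clip(cv2.resize(im[150:260,240:380],(764,600),interpolation=cv2.INTER_CUBIC)[:,:,::-1]*2.,0,255).astype(np.uint8))
E
```

```text
sb/grey [ 0.6047 -0.1847  0.1405] 0.0041 fork (0.6048, -0.1844, 35.3)
sr/lime [ 0.4815 -0.1427  0.1421] 0.006 fork (0.4806, -0.1425, 20.8)
bb/seat [0.5925 0.1455 0.1382] 0.0033 fork (0.5935, 0.147, -40.5)
br/seat [0.4533 0.2645 0.14  ] 0.0029 fork (0.4573, 0.2643, -40.5)
```

View pics/side22.png

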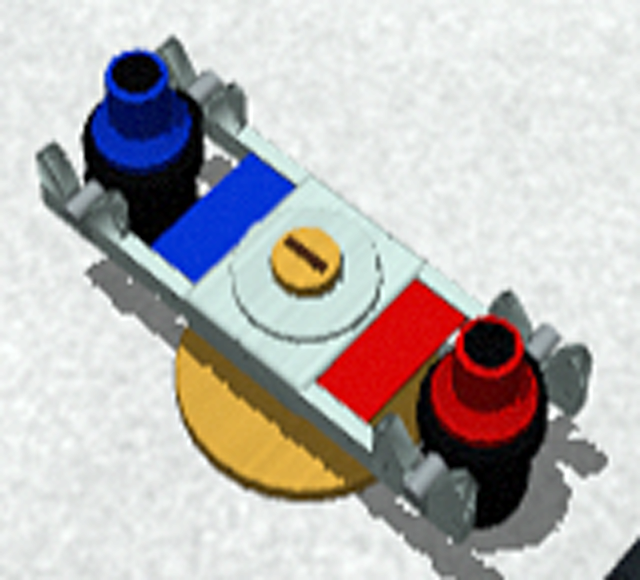

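View pics/side23.png

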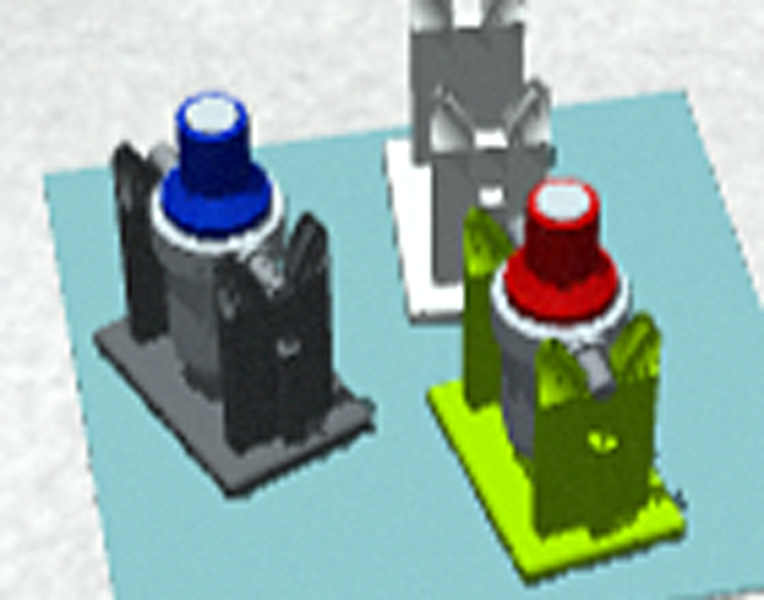

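```bash
python3 -c "
from rig import robot
print(robot.hand_in(), robot.get_obs()['time'])"
```

```text
the job is handed in; nothing more can be done
the job is handed in; nothing more can be done
```

The changeover is done and handed in at about 34.5 s of the 112 s allowed; the hand-in gives no verdict.

- **Final positions:** black_red hangs in the red seat and black_blue in the blue seat. silver_blue is parked in the grey stand and silver_red in the lime stand; the white stand is empty.
- **Last checks:** the final pictures show the buckets upright with their pins down in the slots. Measured from the two cameras, the knob tops were within 4 mm of the fork centres sideways, and at 138–142 mm high against the expected 142 mm.
- **Surroundings:** the flask, jar, beaker and basket look unmoved, and the arm was clear of everything with the gripper open.
- **Disagreements:** the two cameras differ from each other by about 3–6 mm, so these positions are only good to a few millimetres. The largest offset was black_red, about 4 mm. I had picked that point in a picture taken about 2 s after release. In the last picture its knob sat within a pixel of where silver_red had hung. black_red was also set down with about 14 N of downward force, against 5–7 N for the others.

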